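Stack the stepped plinth on the turntable and stand the wax figure on it

ROBOT

A 6-joint arm with a two-finger parallel gripper is mounted at the origin on the work surface. World frame = base frame: x ahead of the robot, y to its left, z up, the work surface at z = 0. Lengths are in mm, angles in rad, forces in N, time in s.
With the tool pointing down it reaches from about 275 to 1000 mm from the base axis. Payload 8.4 kg.
Tool frame: the origin (TCP) lies midway between the tips of the shut fingers; the grasp point (between the pads) lies 19 mm behind it; z points along the fingers, y is the line along which they close (so a half turn about z gives the same grasp; the last joint's range is limited). The gripper opens to 85 mm and grips with 20 to 120 N. Pads are 22 mm wide; open, the fingers measure 114 mm over their backs; the gripper's body (76 mm by 85 mm) begins 54 mm behind the grasp point. The pads swing forward as they close: fully open they stand 13 mm farther back than shut.
Start: joints at [-1.259, 0.353, 1.633, -0, 1.155, -0.002], TCP at [192.921, -594.483, 231.281] pointing down, gripper open.
Joint ranges: [-2.63, 2.63], [-0.92, 2.1], [0.06, 2.66], [-1.3, 4.44], [0, 2.69], [-3.02, 3.02]. Speed limits (rad/s): [2.22, 2.22, 2.79, 3.14, 3.14, 3.14].

INTERFACE

Orientations are given as [roll, pitch, yaw] about the fixed x, y, z axes, in that order (R = Rz(yaw) Ry(pitch) Rx(roll)).
In Python, from rig import r, cams gives the robot as it stands. The module is installed in compiled form; this text tells all that it offers.
- The arm moves only by the tool send_rows, never from a script. Its argument "targets" is one flat list of numbers, 7 for each row, row after row: the shift along the tool's x, y, z in m, then the turn, a rotation vector about the tool's x, y, z in rad, then the opening, from -1 (shut) to 1 (fully open). In form: [tx, ty, tz, wx, wy, wz, fingers, tx, ty, tz, wx, wy, wz, fingers, ...]. A call has 1 to 12 rows; each row is the pose to reach, as a shift and turn from the pose commanded when the call began, along the tool's axes at that moment; what a row does not reach only later rows make up. A row lasts 1/12 s, in which the tool goes at most 41.7 mm and 7.16 degrees, less where a joint would pass 70% of its speed; a pose out of reach is approached as far as the arm can. A call with a gripper value outside its range is refused whole. The fingers move at their own pace and stop on an object; "grip_force" is the grip in N (left out, the last holds). Time passes only in rows, so rows that repeat a pose let the fingers close. It gives the time, the measured TCP pose, the force, the opening and the grip force at its end, in the units of the state.
- r.sense(): the state, without advancing time (a new reading comes with each control period).
- cams.grab_frame(name): name is "side" or "top" or "wrist"; returns a dict with "color" (400x640x3 uint8, blue, green, red), "fx", "fy", "cx", "cy" (pixels), "k1" (the pictures are not rectified: a ray, as slopes to the right and down, at radius r is drawn at 1 + k1 r^2 times it, then the intrinsics apply), "xyz" and "attitude" of the camera in the world. Camera axes: x right, y down, z forward; pixel columns grow to the right and rows downward; lengths in mm; the calibration is good to about 2 mm. A picture is of the moment at which its call begins. There is no depth.
- r.sign_off(): hands the job in; it is judged then, once.
The state is a dict: "clock": time; "qpos": joint angles; "qvel": joint speeds; "joint_efforts": joint torques, N m; "eef_pos": TCP position; "tcp_rot": TCP orientation; "contact_force": force on the tool from outside, world axes, zero at the start; "wrist_torque": the same for the moment, N m; "opening": opening from 0.0 (shut) to 1.0 (fully open); "grasp_force": force on a finger pad.
Only numpy, scipy, OpenCV 4.12 (cv2) and the standard library are available. Lean on these libraries where they do the work, as an engineer would, in place of code of your own. Each camera call takes 0.05 s, during which the arm holds its last target. There are 200 camera calls.

TASK

Build the little stepped plinth on the turntable for the photograph: take the two round wooden discs from the sloping drying rack, lay the larger one in the middle of the turntable and the smaller one centred on it, with an even step all round. Then stand the wax gorilla upright in the centre on top, setting each piece down gently without dropping or tipping it. The square wooden block stays on the rack, and everything else on the table stays where it is.

Things in the scene. Friction and masses are not known exactly. Their poses are not given: they have to be found in the camera images.
- wheel: sculptor's turntable, fixed to the table: dark iron foot 140 mm across, spindle, and a round aluminium head 180 mm across, its flat top 85 mm above the table. The head turns about the vertical with slight friction and need not be turned. Three thin circles (76, 116, 156 mm across) are marked about the centre of its top. Origin on its axis at table height, z up
- wheel_top (a point): centre of the turntable's flat top, 85 mm above the table, z up
- rack: light wooden rack, fixed: a bed of slats 350 mm wide (along y), 110 mm long, rising away from the robot at 32 degrees (0.56 rad), from 34 to 92 mm above the table, with a 13 mm lip along its low edge. Two discs and a square block lie on it in any order, 108 mm apart, centres 30-36 mm upslope of the lip. Origin on the table, 70 mm behind the lip; x uphill (level), y along the lip, z up
- base_disc: the larger round disc, dark wood, 68 mm in diameter, 22 mm thick, about 85 g, lying flat on the sloping bed at first. Origin at the centre of its underside; z is its axis, out of its upper face (square to the bed while it lies on the rack)
- top_disc: the smaller round disc, dark wood, 60 mm in diameter, 16 mm thick, about 60 g, lying flat on the sloping bed at first. Origin at the centre of its underside; z is its axis, out of its upper face
- figure: yellow wax figure of a seated gorilla, 103 mm tall, 200 g, standing between robot and turntable. Flat round foot, 50 mm across. Its upper arms make flat parallel flanks 56 mm apart (along its y), 26 mm wide, from 30 to 78 mm above the foot: grip there, 66 mm up. Origin at the centre of the foot's underside; it faces its -x, z up
- tile: square dark wooden block, 62 x 62 x 18 mm, lying on the rack beside the discs; not needed. Origin at the centre of its underside
- jar: amber glass jar with a yellow lid, 60 mm in diameter, 85 mm tall, between rack and turntable, towards the far side; not needed. Origin at the centre of its underside
- wax_block: block of yellow wax, 70 x 110 x 26 mm, lying in front of the rack; not needed. Origin at the centre of its underside
- mug: white mug, 76 mm in diameter, 85 mm tall, beyond the turntable; not needed. Origin at the centre of its underside
- spatula: modelling spatula, 200 mm long, lying near the robot; not needed. Origin under its middle, x along it
- brush: brush, 160 mm long, lying on the far side of the table; not needed. Origin under its middle, x along it
Things that resemble listed ones, but are neither listed nor needed, are in the scene too. Leave any yellow look-alike of the top_disc alone. Leave any blue or green look-alike of the wheel alone.

How it is judged:
By the outcome, as a careful person would: the job done as asked, in the order asked, and still so for the second after the job is handed in, with the robot touching nothing.
It also fails if it takes over 67 s, if anything falls off the work surface, if the arm or the gripper's body presses on something with over 40 N, if the wrist force passes 120 N, or if a joint passes its speed limit or range.

## Working session

There is one attempt and no reset: what is moved stays moved. The work goes in short steps, Python scripts to look and compute and a tool call to move; the robot and the scene stay as the last step left them, time stands still between calls to the robot, and variables do not carry over. Pictures are saved under pics/ and viewed, at most 10 in all, crops included, and the job is handed in when it is done.

Besides the shell and the picture viewer there is one more tool, called after "Request:" as name(argument=value, ...) on one line, values as JSON. send_rows: Moves the arm, as the interface text tells. Its arguments: {"type":"object","properties":{"targets":{"type":"array"},"grip_force":{"type":"number"}},"required":["targets"]}

```bash
mkdir -p pics; python3 - <<'E'
from rig import r,cams
import cv2,numpy as np
print(r.sense())
for n in("side","top"):
    f=cams.grab_frame(n);cv2.imwrite(f"pics/{n}0.png",f["color"]);print(n,{k:v for k,v in f.items() if k!="color"})
E
```

```text
{'clock': 0.0, 'qpos': array([-1.25941986e+00,  3.53653852e-01,  1.63413613e+00,  4.29800732e-06,
        1.15518584e+00, -2.41653410e-03]), 'qvel': array([-9.08190119e-04,  4.32500092e-04, -1.93155328e-03, -1.15353680e-04,
       -8.27016979e-05,  3.39709751e-04]), 'joint_efforts': array([ 3.15788617e-03, -6.05237961e+01, -3.42061007e+01, -6.84993643e-05,
        9.22858104e-03,  5.46765065e-06]), 'eef_pos': array([ 192.7644731 , -594.03364586,  230.55725784]), 'tcp_rot': array([-3.14020949e+00, -7.27218257e-06,  3.13791259e-01]), 'contact_force': array([-0.26368187,  1.42504399,  0.28056061]), 'wrist_torque': array([ 0.00934024, -0.00278666,  0.00060933]), 'grasp_force': 0.0, 'opening': 1.0006990556806017}
side {'fx': 364.2101247044306, 'fy': 364.2101247044306, 'cx': 314.5861713110244, 'cy': 201.5013677414169, 'k1': -0.005408288430377759, 'xyz': array([482.77852998, 788.26847572, 720.20354742]), 'attitude': array([-2.24263397, -0.02153498, -3.01855409])}
top {'fx': 450.4347428816021, 'fy': 450.4347428816021, 'cx': 309.2588796890682, 'cy': 196.4870245332813, 'k1': -0.12227411928215001, 'xyz': array([ 457.9944144 ,  -28.82375213, 1364.99052947]), 'attitude': array([-3.06061764,  0.00398383, -1.56639482])}
```

View pics/top0.png

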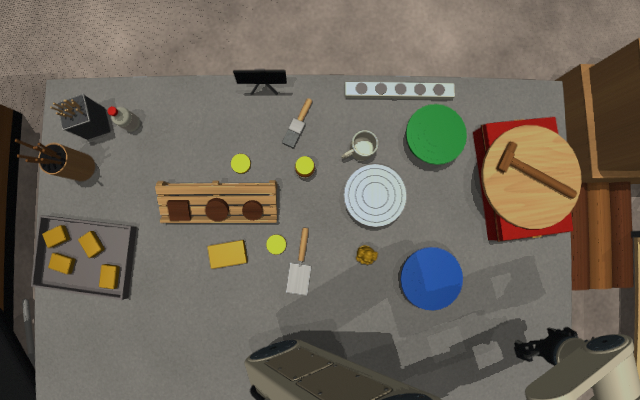

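View pics/side0.png

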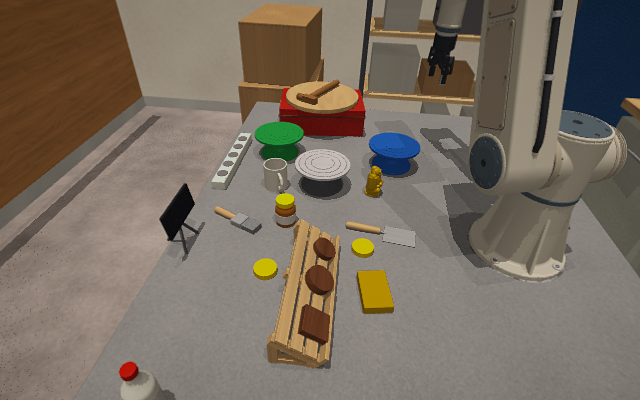

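```bash
cat > h.py <<'E'
import numpy as np,cv2
from rig import r,cams
from scipy.spatial.transform import Rotation as Ro
from scipy.optimize import least_squares
def grab(n): return cams.grab_frame(n)
def Rc(f): return Ro.from_euler('xyz',f["attitude"]).as_matrix()
def proj(f,P):
    p=(np.atleast_2d(P)-f["xyz"])@Rc(f); s=p[:,:2]/p[:,2:]
    s=s*(1+f["k1"]*(s**2).sum(1,keepdims=True))
    return s*[f["fx"],f["fy"]]+[f["cx"],f["cy"]]
def unproj(f,uv,z):
    g=lambda q: (proj(f,[q[0],q[1],z])-uv).ravel()
    return least_squares(g,[450,0]).x
def move(target,rpy):  # tool-frame shift (m) and rotvec to reach world pose
    s=r.sense(); R=Ro.from_euler('xyz',s["tcp_rot"])
    d=R.inv().apply(np.array(target)-s["eef_pos"])/1000
    w=(R.inv()*Ro.from_euler('xyz',rpy)).as_rotvec()
    print("shift",d.round(4),"rot",w.round(4),"z",s["eef_pos"].round(1))
E
python3 - <<'E'
from h import *
a=cv2.imread("pics/top0.png");b=cv2.imread("pics/side0.png")
c=lambda im,x,y,w,h,W,H:cv2.resize(im[y:y+h,x:x+w],(W,H),interpolation=cv2.INTER_CUBIC)
m=np.vstack([np.hstack([c(a,340,232,50,50,300,300),c(a,335,155,80,80,300,300)]),
 np.hstack([c(b,345,155,60,60,300,300),c(a,150,170,135,90,300,200) if 0 else c(b,255,215,150,150,300,300)])])
m2=c(a,150,175,135,60,600,267)
cv2.imwrite("pics/m.png",np.vstack([m[:300],cv2.resize(m[300:],(600,300))])[:600])
hsv=cv2.cvtColor(a,cv2.COLOR_BGR2HSV)
for p in [(179,210),(217,209),(253,210),(198,210),(375,195),(355,195),(367,256),(240,210)]: print(p,a[p[1],p[0]],hsv[p[1],p[0]])
for p in [(324,248),(319,279),(314,323),(300,300),(322,165),(374,185)]: print(p,b[p[1],p[0]])
E
```

```text
(179, 210) [24 40 74] [ 10 172  74]
(217, 209) [26 43 73] [ 11 164  73]
(253, 210) [20 36 66] [ 10 178  66]
(198, 210) [ 81 128 169] [ 16 133 169]
(375, 195) [204 200 187] [ 97  21 204]
(355, 195) [167 163 154] [ 99  20 167]
(367, 256) [ 33 125 163] [ 21 203 163]
(240, 210) [ 78 127 165] [ 17 134 165]
(324, 248) [27 46 86]
(319, 279) [31 53 95]
(314, 323) [31 54 94]
(300, 300) [ 99 155 193]
(322, 165) [179 185 195]
(374, 185) [ 7 73 99]
```

View pics/m.png

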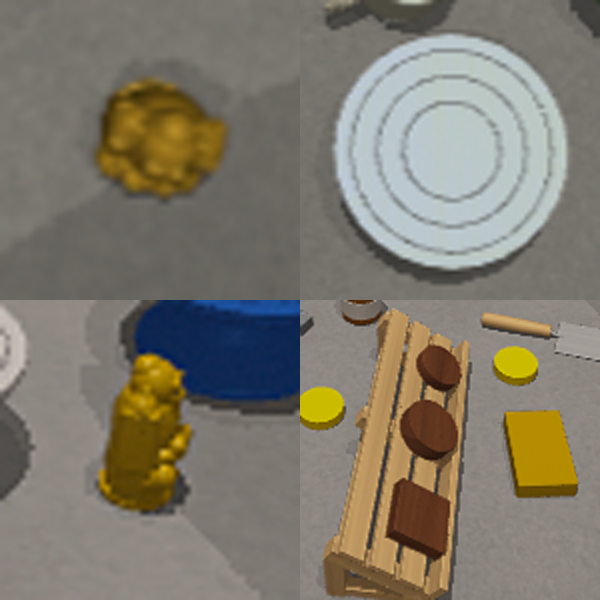

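```bash
cat >> h.py <<'E'
def blob(mask,seed):
    n,l,st,c=cv2.connectedComponentsWithStats(mask.astype(np.uint8)); i=l[seed[1],seed[0]]
    return c[i],st[i,4],l==i
def brown(im):
    i=im.astype(int); return (i[...,2]<115)&(i[...,2]-i[...,0]>25)
def discpts(c,n,rad,th):
    n=np.array(n)/np.linalg.norm(n); a=np.cross(n,[0,1,0.]);a/=np.linalg.norm(a);b=np.cross(n,a)
    t=np.linspace(0,2*np.pi,60)[:,None]; ring=rad*(np.cos(t)*a+np.sin(t)*b)
    return np.vstack([c+ring,c+ring+th*n])
def hullc(f,P):
    h=cv2.convexHull(proj(f,P).astype(np.float32)); m=cv2.moments(h); return np.array([m["m10"]/m["m00"],m["m01"]/m["m00"]]),m["m00"]
E
python3 - <<'E'
from h import *
T=grab("top");S=grab("side")
a,b=T["color"],S["color"]
mt,ms=brown(a),brown(b)
# wheel
w=(a.min(2)>140)
# fill thin circles
w=cv2.morphologyEx(w.astype(np.uint8),cv2.MORPH_CLOSE,np.ones((3,3)))
c,A,m=blob(w,(385,195)); print("wheel px",c,A)
q=least_squares(lambda q:hullc(T,discpts(np.array([q[0],q[1],84]),[0,0,1],90,1))[0]-c,[400,-170]).x
print("wheel top-cam",q,hullc(T,discpts(np.array([q[0],q[1],84]),[0,0,1],90,1))[1])
ws=cv2.morphologyEx((b.min(2)>135).astype(np.uint8),cv2.MORPH_CLOSE,np.ones((3,3)))
cs,As,_=blob(ws,(322,165));print("side",cs,As)
q=least_squares(lambda q:hullc(S,discpts(np.array([q[0],q[1],84]),[0,0,1],90,1))[0]-cs,[400,-170]).x
print("wheel side-cam",q,hullc(S,discpts(np.array([q[0],q[1],84]),[0,0,1],90,1))[1])
th=.5585
for nm,st,ss,rad,t in [("tile",(179,210),(314,323),33,18),("base",(217,209),(319,279),34,22),("top",(253,210),(324,248),30,16)]:
    ct,At,_=blob(mt,st);c2,A2,_=blob(ms,ss)
    for yaw in (0,):
        n=np.array([-np.sin(th)*np.cos(yaw),-np.sin(th)*np.sin(yaw),np.cos(th)])
        g=lambda q:np.r_[hullc(T,discpts(q,n,rad,t))[0]-ct,hullc(S,discpts(q,n,rad,t))[0]-c2]
        o=least_squares(g,[430,200,50]);q=o.x
        z=51.5; g2=lambda p:hullc(T,discpts(np.r_[p,z],n,rad,t))[0]-ct
        p2=least_squares(g2,[430,200]).x
        g3=lambda p:hullc(S,discpts(np.r_[p,z],n,rad,t))[0]-c2
        p3=least_squares(g3,[430,200]).x
        print(nm,"both",q.round(1),"res",o.fun.round(2),"top@z",p2.round(1),"side@z",p3.round(1),"areas",At,hullc(T,discpts(q,n,rad,t))[1],A2,hullc(S,discpts(q,n,rad,t))[1])
# rack lip edge line (wood) lower boundary in top view
wood=(a[...,2].astype(int)-a[...,0]>60)&(a[...,2]>120)
ys=[(x,np.where(wood[190:235,x])[0]) for x in range(165,275,10)]
print([(x,190+y.min(),190+y.max()) for x,y in ys if len(y)])
# gorilla
yl=lambda im:(im[...,1].astype(int)-im[...,0]>30)
cg,Ag,mg=blob(yl(a),(367,256));cg2,Ag2,mg2=blob(yl(b),(374,185))
print("gor",cg,Ag,cg2,Ag2)
print(unproj(T,cg,55),unproj(S,cg2,50))
ys,xs=np.where(mg2);i=ys.max();print("side bottom row",i,xs[ys>=i-3].min(),xs[ys>=i-3].max())
E
```

```text
wheel px [374.77726675 194.85315375] 3044
wheel top-cam [ 567.83067936 -210.8230098 ] 3082.3093904373236
side [322.40561031 163.57543594] 1319
wheel side-cam [ 567.05223066 -211.41015288] 1322.34346395405
tile both [526.8 361.3  50.2] res [-0.25  0.12 -0.04 -0.11] top@z [527.1 360.1] side@z [526.6 362.3] areas 461 414.28190329519566 940 830.6689838436432
base both [531.9 219.6  34.1] res [-5.98 -0.46  0.19 -5.25] top@z [529.8 198.8] side@z [529.5 249.6] areas 849 449.166344756959 708 638.6096478770487
top both [525.2 191.3  97.2] res [-0.01  0.27 -0.24 -0.11] top@z [528.3 199.2] side@z [554.3  50.3] areas 849 371.13782015338074 399 466.9017775745597
[(165, np.int64(190), np.int64(222)), (175, np.int64(190), np.int64(222)), (185, np.int64(190), np.int64(222)), (195, np.int64(190), np.int64(222)), (205, np.int64(190), np.int64(222)), (215, np.int64(190), np.int64(222)), (225, np.int64(190), np.int64(222)), (235, np.int64(190), np.int64(222)), (245, np.int64(190), np.int64(222)), (255, np.int64(190), np.int64(222)), (265, np.int64(190), np.int64(222))]
gor [365.88273616 254.80130293] 307 [373.6345679  181.99012346] 405
[ 395.42426667 -187.95626104] [ 397.79791827 -177.5297669 ]
side bottom row 196 365 379
```

```bash
python3 - <<'E'
from h import *
T=grab("top");S=grab("side")
a,b=T["color"],S["color"]
op=lambda m:cv2.morphologyEx(m.astype(np.uint8),cv2.MORPH_OPEN,cv2.getStructuringElement(cv2.MORPH_ELLIPSE,(9,9)))
br=lambda im:(brown(im)&(im[...,2]>48))
mt,ms=op(br(a)),op(br(b))
th=.5585;n=np.array([-np.sin(th),0,np.cos(th)])
for nm,st,ss,rad,t in [("tile",(179,210),(314,323),33,18),("base",(217,209),(319,279),34,22),("top",(253,210),(324,248),30,16)]:
    ct,At,_=blob(mt,st);c2,A2,_=blob(ms,ss)
    g=lambda q:np.r_[hullc(T,discpts(q,n,rad,t))[0]-ct,hullc(S,discpts(q,n,rad,t))[0]-c2]
    o=least_squares(g,[530,200,50]);q=o.x
    z=51.5
    p2=least_squares(lambda p:hullc(T,discpts(np.r_[p,z],n,rad,t))[0]-ct,[530,200]).x
    p3=least_squares(lambda p:hullc(S,discpts(np.r_[p,z],n,rad,t))[0]-c2,[530,200]).x
    print(nm,ct,c2,"both",q.round(1),"res",o.fun.round(2),"top@z",p2.round(1),"side@z",p3.round(1),"areas",At,hullc(T,discpts(q,n,rad,t))[1],A2,hullc(S,discpts(q,n,rad,t))[1])
E
```

```text
tile [177.8        209.88148148] [314.19729425 323.9199549 ] both [529.2 354.6  28.3] res [ 4.9  -0.14 -1.13  3.54] top@z [527.5 362.6] side@z [527.4 225. ] areas 405 401.3292482997058 887 794.1993021033704
base [216.03623188 209.77294686] [318.8112 279.184 ] both [530.6 242.7  25.8] res [3.72 0.12 0.13 6.25] top@z [529.6 248.4] side@z [531.3 245.5] areas 414 443.13646524143405 625 667.296501358971
top [251.9030303  210.08787879] [323.79938272 247.71296296] both [528.4 141.5  47.9] res [ 0.87 -0.16  0.16  0.92] top@z [527.7 143.6] side@z [528.9 141.9] areas 330 344.6578032079851 324 398.50201562186703
```

```bash
python3 - <<'E'
from h import *
th=.5585
move([430,100,300],[np.pi,-th/2,0])
move([440,249,200],[np.pi,-th,0])
E
```

```text
shift [ 0.4399 -0.5873 -0.0687] rot [-0.0443  0.277   0.3117] z [ 192.9 -594.3  231. ]
shift [ 0.4954 -0.7258  0.0314] rot [-0.0881  0.5539  0.3054] z [ 192.9 -594.3  231. ]
```

Request:
send_rows(targets=[0.44,-0.587,-0.069,-0.044,0.277,0.312,1,0.44,-0.587,-0.069,-0.044,0.277,0.312,1,0.44,-0.587,-0.069,-0.044,0.277,0.312,1,0.44,-0.587,-0.069,-0.044,0.277,0.312,1,0.44,-0.587,-0.069,-0.044,0.277,0.312,1,0.44,-0.587,-0.069,-0.044,0.277,0.312,1,0.44,-0.587,-0.069,-0.044,0.277,0.312,1,0.44,-0.587,-0.069,-0.044,0.277,0.312,1,0.44,-0.587,-0.069,-0.044,0.277,0.312,1,0.44,-0.587,-0.069,-0.044,0.277,0.312,1,0.44,-0.587,-0.069,-0.044,0.277,0.312,1,0.44,-0.587,-0.069,-0.044,0.277,0.312,1])

```text
clock: 1.3
eef_pos: [353.0, -124.9, 278.4]
tcp_rot: [3.141, -0.281, -0.001]
contact_force: [0.8, 0.7, 0.1]
opening: 1.0
grasp_force: 0.0
```

```bash
python3 - <<'E'
from h import *
move([440,249,200],[np.pi,-.5585,0]); s=r.sense();print(s["qpos"],s["tcp_rot"],s["clock"])
E
```

```text
shift [ 0.0615 -0.374   0.0992] rot [ 0.001   0.2777 -0.0009] z [ 353.  -124.9  278.4]
[-0.45516673 -0.27297971  2.21398711  0.14921433  0.95199385  1.04531045] [ 3.14105564e+00 -2.80843766e-01 -1.07456175e-03] 1.3
```

Request:
send_rows(targets=[0.06,-0.374,0.08,0,0.278,0,1,0.06,-0.374,0.08,0,0.278,0,1,0.06,-0.374,0.08,0,0.278,0,1,0.06,-0.374,0.08,0,0.278,0,1,0.06,-0.374,0.08,0,0.278,0,1,0.06,-0.374,0.08,0,0.278,0,1,0.06,-0.374,0.08,0,0.278,0,1,0.06,-0.374,0.08,0,0.278,0,1,0.06,-0.374,0.08,0,0.278,0,1,0.06,-0.374,0.08,0,0.278,0,1,0.06,-0.374,0.08,0,0.278,0,1,0.06,-0.374,0.08,0,0.278,0,1])

```text
clock: 2.3
eef_pos: [432.9, 250.3, 217.3]
tcp_rot: [-3.141, -0.558, 0.001]
contact_force: [0.8, -0.0, 1.0]
opening: 1.003
grasp_force: 0.0
```

```bash
python3 - <<'E'
from h import *
f=grab("wrist");cv2.imwrite("pics/w0.png",f["color"]);s=r.sense()
print({k:v for k,v in f.items() if k!="color"},s["qpos"],s["eef_pos"],s["tcp_rot"])
R=Ro.from_euler('xyz',s["tcp_rot"]); print("cam in tool",R.inv().apply(f["xyz"]-s["eef_pos"]),(R.inv()*Ro.from_euler('xyz',f["attitude"])).as_rotvec())
E
```

```text
{'fx': 356.952626049027, 'fy': 356.952626049027, 'cx': 318.4884245233407, 'cy': 201.17852779959497, 'k1': -0.06902486584818339, 'xyz': array([421.520993  , 251.22551686, 380.54782267]), 'attitude': array([-2.88967410e+00, -4.66856172e-04, -1.56903742e+00])} [ 0.78276139  0.01536469  2.22933226 -0.71622176  0.59873688  2.89256084] [434.88187818 255.84813379 217.36235707] [-3.13622110e+00 -5.59193987e-01  7.70894051e-04]
cam in tool [  75.24158743    3.83112523 -145.44209853] [-0.24536779 -0.23694119  1.5570346 ]
```

View pics/w0.png

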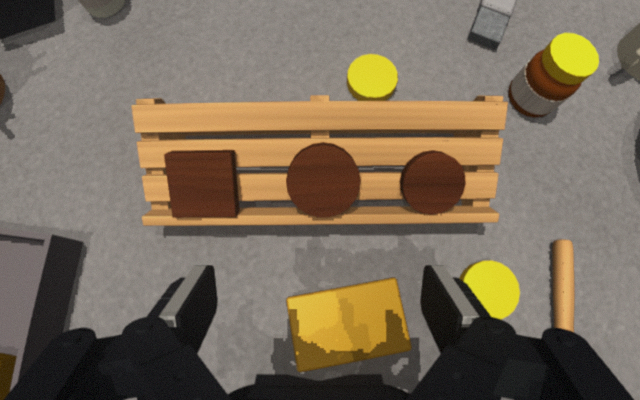

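```bash
cat >> h.py <<'E'
th=.5585; n32=np.array([-np.sin(th),0,np.cos(th)])
def opn(m,k=9): return cv2.morphologyEx(m.astype(np.uint8),cv2.MORPH_OPEN,cv2.getStructuringElement(cv2.MORPH_ELLIPSE,(k,k)))
def fit(f,mask,seed,rad,t,z,n,g0):
    c,A,_=blob(mask,seed)
    o=least_squares(lambda p:hullc(f,discpts(np.r_[p,z],n,rad,t))[0]-c,g0).x
    return o.round(2),c.round(1),A,round(hullc(f,discpts(np.r_[o,z],n,rad,t))[1],1)
E
python3 - <<'E'
from h import *
f=grab("wrist");s=r.sense();print(s["eef_pos"],f["xyz"],s["qvel"].round(3))
m=opn(brown(f["color"]),11)
for nm,sd,rad,t in [("tile",(203,185),33,18),("base",(323,182),34,22),("top",(433,183),30,16)]:
    for z in (49.5,51.5,53.5): print(nm,z,fit(f,m,sd,rad,t,z,n32,[530,200]))
a=f["color"].astype(int);w=(a[...,2]-a[...,0]>45)&(a[...,2]>120)
for x in (160,260,380,480): y=np.where(w[195:240,x])[0]+195; p=unproj(f,[x,y.max()],44);print("lip",x,y.max(),p)
E
```

```text
[433.83267388 252.67928997 217.10721934] [423.42030189 256.06500365 380.6266995 ] [-0.062 -0.067  0.077  0.041  0.026 -0.105]
tile 49.5 (array([526.43, 362.71]), array([207.6, 185.7]), np.int32(4404), 4109.6)
tile 51.5 (array([525.82, 362.04]), array([207.6, 185.7]), np.int32(4404), 4161.1)
tile 53.5 (array([525.21, 361.38]), array([207.6, 185.7]), np.int32(4404), 4213.5)
base 49.5 (array([530.37, 246.97]), array([329.9, 183.1]), np.int32(4436), 4397.8)
base 51.5 (array([529.75, 247.03]), array([329.9, 183.1]), np.int32(4436), 4453.4)
base 53.5 (array([529.12, 247.09]), array([329.9, 183.1]), np.int32(4436), 4510.0)
top 49.5 (array([527.63, 142.68]), array([439.2, 184.9]), np.int32(3250), 3386.3)
top 51.5 (array([527.01, 143.39]), array([439.2, 184.9]), np.int32(3250), 3428.6)
top 53.5 (array([526.39, 144.1 ]), array([439.2, 184.9]), np.int32(3250), 3471.6)
lip 160 227 [483.96468033 411.40282736]
lip 260 226 [485.59771603 313.57820664]
lip 380 225 [486.97725387 198.4650578 ]
lip 480 224 [488.0170122  100.66093118]
```

```bash
python3 - <<'E'
from h import *
move(np.array([529.6,247,52])+50*n32,[np.pi,-th,0])
E
```

```text
shift [-0.0062  0.0062  0.1408] rot [-0.0036  0.0009  0.0034] z [433.8 252.7 217.1]
```

Request:
send_rows(targets=[-0.006,0.004,0.03,0,0,0,1,-0.006,0.004,0.06,0,0,0,1,-0.006,0.004,0.09,0,0,0,1,-0.006,0.004,0.12,0,0,0,1,-0.006,0.004,0.14,0,0,0,1,-0.006,0.004,0.14,0,0,0,1,-0.006,0.004,0.14,0,0,0,1,-0.006,0.004,0.14,0,0,0,1])

```text
clock: 3.07
eef_pos: [509.5, 239.7, 114.1]
tcp_rot: [-3.141, -0.519, 0.009]
contact_force: [-0.4, -0.1, -0.4]
opening: 1.002
grasp_force: 0.0
```

```bash
python3 - <<'E'
from h import *
f=grab("wrist");s=r.sense();print(s["eef_pos"],s["tcp_rot"],s["qpos"][5],s["qvel"].round(3))
cv2.imwrite("pics/w1.png",f["color"])
move(np.array([529.6,247,52])-3*n32,[np.pi,-th,0])
p=proj(f,[529.6,247,52]+22*n32);print(p)
E
```

```text
[509.46483776 240.06409661 114.4373223 ] [-3.14077577 -0.51993444  0.00926484] 3.0162416937523666 [ 0.007 -0.008 -0.002 -0.002 -0.003  0.001]
shift [-0.0134 -0.0067  0.0672] rot [-0.0056  0.0386  0.0079] z [509.5 240.1 114.4]
[[307.3429249  254.12251925]]
```

View pics/w1.png

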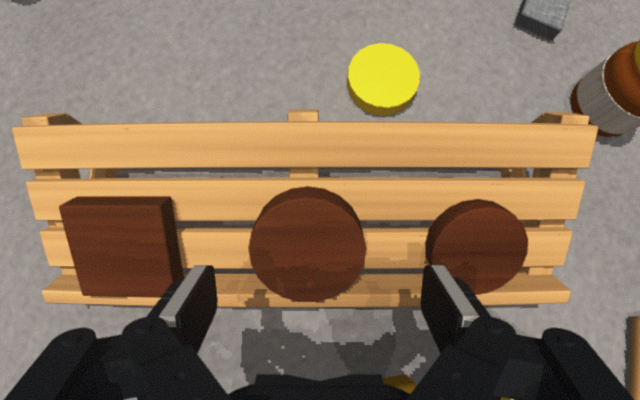

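Request:
send_rows(targets=[0,0,-0.03,0,0,-0.6,1,0,0,-0.03,0,0,-1.6,1,0,0,-0.03,0,0,-1.6,1,0,0,-0.03,0,0,-1.6,1,0,0,-0.03,0,0,-1.6,1,0,0,-0.03,0,0,-1.6,1,0,0,-0.03,0,0,-1.6,1,0,0,-0.03,0,0,-1.6,1,0,0,-0.03,0,0,-1.6,1,0,0,-0.03,0,0,-1.6,1,0,0,-0.03,0,0,-1.6,1,0,0,-0.03,0,0,-1.6,1])

```text
clock: 4.12
eef_pos: [494.5, 240.5, 140.9]
tcp_rot: [2.623, -0.046, 1.503]
contact_force: [0.4, 0.2, 0.4]
opening: 1.003
grasp_force: 0.0
```

```bash
python3 - <<'E'
from h import *
s=r.sense();print(s["qpos"].round(2),s["qvel"].round(2))
move(np.array([529.6,247,52])+50*n32,[np.pi,th,np.pi])
E
```

```text
[ 0.63  0.21  2.21 -0.83  0.4   1.43] [-0.   -0.    0.    0.    0.   -1.49]
shift [ 0.0049 -0.0161  0.0447] rot [-0.0263 -0.0342 -1.6525] z [494.5 240.5 140.9]
```

Request:
send_rows(targets=[0,-0.01,0.03,0,0,-0.6,1,0.005,-0.016,0.035,-0.026,-0.034,-1.58,1,0.005,-0.016,0.035,-0.026,-0.034,-1.58,1,0.005,-0.016,0.035,-0.026,-0.034,-1.58,1,0.005,-0.016,0.035,-0.026,-0.034,-1.58,1,0.005,-0.016,0.035,-0.026,-0.034,-1.58,1,0.005,-0.016,0.035,-0.026,-0.034,-1.58,1,0.005,-0.016,0.035,-0.026,-0.034,-1.58,1,0.005,-0.016,0.035,-0.026,-0.034,-1.58,1,0.005,-0.016,0.035,-0.026,-0.034,-1.58,1,0.005,-0.016,0.035,-0.026,-0.034,-1.58,1,0.005,-0.016,0.035,-0.026,-0.034,-1.58,1])

```text
clock: 5.12
eef_pos: [498.6, 247.2, 103.0]
tcp_rot: [3.05, 0.55, 2.962]
contact_force: [0.6, 0.4, 0.2]
opening: 1.002
grasp_force: 0.0
```

Request:
send_rows(targets=[0,0,0,0,0,-0.06,1,0,0,0,0,0,-0.06,1,0,0,0,0,0,-0.06,1])

```text
clock: 5.37
eef_pos: [498.7, 247.1, 102.6]
tcp_rot: [3.082, 0.553, 3.022]
contact_force: [-0.7, 0.3, 0.7]
opening: 1.0
grasp_force: 0.0
```

```bash
python3 - <<'E'
from h import *
f=grab("wrist");s=r.sense();print(s["eef_pos"],s["tcp_rot"],s["qpos"][5],s["qvel"].round(3))
cv2.imwrite("pics/w2.png",f["color"])
move(np.array([529.6,247,52])-3*n32,[np.pi,th,np.pi])
p=proj(f,[[529.6,247,74-3],[527,143.4,66]]);print(p)
m=opn(brown(f["color"]),11)
for c in p[:1].astype(int): print(fit(f,m,tuple(c),34,22,52,n32,[530,200]))
E
```

```text
[498.8208698  247.0543125  102.47212748] [3.08154532 0.55297545 3.02181448] 0.266970160194408 [-0.004  0.009 -0.002 -0.001 -0.001 -0.002]
shift [0.0005 0.0001 0.0621] rot [-0.0032 -0.0025 -0.1019] z [498.8 247.1 102.5]
[[318.66763343 246.87571451]
 [145.67068471 252.31831996]]
(array([506.23, 251.67]), array([321.8, 201.4]), np.int32(248381), 14197.6)
```

```bash
python3 - <<'E'
from h import *
f=grab("wrist");a=f["color"];i=a.astype(int)
print(a[160:300:12,318].tolist())
m=opn((i[...,2]<120)&(i[...,2]>1.7*i[...,0]),9)
print(cv2.connectedComponentsWithStats(m)[2:])
E
```

```text
[[106, 175, 228], [38, 63, 90], [37, 61, 110], [35, 55, 104], [44, 72, 134], [41, 68, 128], [43, 70, 139], [42, 74, 138], [41, 70, 130], [50, 77, 140], [47, 78, 145], [121, 193, 240]]
(array([[     0,      0,    640,    400, 244904],
       [   174,      6,    105,     57,   3373],
       [   555,    119,     26,     10,    199],
       [   303,    144,     28,     12,    238],
       [   455,    157,     15,     99,   1196],
       [   281,    170,     86,     31,   1709],
       [    94,    191,    105,     71,   3310],
       [    80,    197,     30,     14,    264],
       [   546,    254,      9,      9,     57],
       [    53,    264,     10,      9,     66],
       [   109,    296,     10,      9,     66],
       [    29,    303,     52,     19,    618]], dtype=int32), array([[323.24521853, 201.1526639 ],
       [216.45004447,  31.95582567],
       [567.25628141, 123.4120603 ],
       [316.67226891, 149.18487395],
       [461.82859532, 204.1638796 ],
       [324.75775307, 185.36161498],
       [151.30302115, 236.2223565 ],
       [ 93.85606061, 203.56060606],
       [550.        , 258.        ],
       [ 57.5       , 268.        ],
       [113.5       , 300.        ],
       [ 55.06472492, 311.10517799]]))
```

View pics/w2.png

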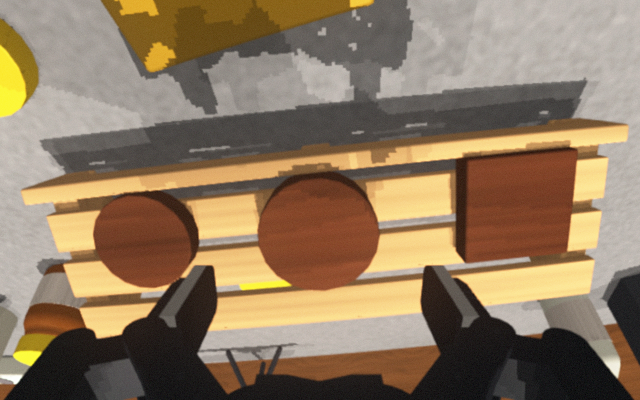

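```bash
cat >> h.py <<'E'
def brown2(im):
    i=im.astype(int); return (i[...,2]<170)&(i[...,2]>1.7*i[...,0])&(i[...,1]<100)
E
python3 - <<'E'
from h import *
f=grab("wrist")
m=opn(brown2(f["color"]),11)
for z in (50,52,54):print(fit(f,m,(318,240),34,22,z,n32,[530,200]),fit(f,m,(146,245),30,16,z-2,n32,[530,140]))
move(np.array([529.6,247,52])-3*n32,[np.pi,th,np.pi])
E
```

```text
(array([533.12, 247.19]), array([317.9, 229.2]), np.int32(11792), 11416.6) (array([530.89, 139.99]), array([143.8, 236.7]), np.int32(8359), 8135.8)
(array([530.39, 247.33]), array([317.9, 229.2]), np.int32(11792), 11796.4) (array([528.31, 141.79]), array([143.8, 236.7]), np.int32(8359), 8391.7)
(array([527.66, 247.48]), array([317.9, 229.2]), np.int32(11792), 12195.7) (array([525.73, 143.59]), array([143.8, 236.7]), np.int32(8359), 8659.8)
shift [0.0004 0.0003 0.0618] rot [-0.0037 -0.0029 -0.1012] z [498.9 246.9 102.1]
```

Request:
send_rows(targets=[0,0,0.012,-0.003,-0.003,-0.1,1,0,0,0.024,-0.003,-0.003,-0.1,1,0,0,0.036,-0.003,-0.003,-0.1,1,0,0,0.047,-0.003,-0.003,-0.1,1,0,0,0.055,-0.003,-0.003,-0.1,1,0,0,0.06,-0.003,-0.003,-0.1,1,0,0,0.062,-0.003,-0.003,-0.1,1,0,0,0.062,-0.003,-0.003,-0.1,1,0,0,0.062,-0.003,-0.003,-0.1,1])

```text
clock: 6.27
eef_pos: [534.7, 250.7, 60.5]
tcp_rot: [-3.132, 0.536, -3.141]
contact_force: [0.2, 0.0, 0.3]
opening: 1.001
grasp_force: 0.0
```

```bash
python3 - <<'E'
from h import *
move(np.array([530,247.2,52])-3*n32,[np.pi,th,np.pi])
E
```

```text
shift [ 0.0084 -0.0034  0.0079] rot [-0.0089 -0.0229  0.0006] z [534.7 250.7  60.5]
```

```bash
python3 - <<'E'
from h import *
s=r.sense();print(s["qpos"].round(3),s["qvel"].round(3))
E
```

```text
[ 0.611  0.432  2.173 -1.295  0.317  0.253] [ 0.001 -0.008  0.005 -0.    -0.001  0.   ]
```

```bash
python3 - <<'E'
from h import *
C=np.array([530,247.2,52])+11*n32
tz=np.array([np.sin(.35),0,-np.cos(.35)])
print(C+13*tz)
move(C-8*tz,[np.pi,.35,np.pi]);move(C+13*tz,[np.pi,.35,np.pi])
E
```

```text
[528.6286096  247.2         49.11671504]
shift [ 0.0072 -0.0036 -0.0139] rot [-0.009   0.1856 -0.0003] z [534.7 250.7  60.5]
shift [ 0.0111 -0.0034  0.0067] rot [-0.009   0.1856 -0.0003] z [534.7 250.7  60.5]
```

Request:
send_rows(targets=[0.003,-0.001,-0.014,-0.003,0.08,0,1,0.007,-0.003,-0.014,-0.009,0.185,0,1,0.007,-0.003,-0.014,-0.009,0.185,0,1,0.007,-0.003,-0.014,-0.009,0.185,0,1,0.007,-0.003,-0.014,-0.009,0.185,0,1,0.007,-0.003,-0.014,-0.009,0.185,0,1])

```text
clock: 6.77
eef_pos: [522.4, 248.5, 70.2]
tcp_rot: [3.139, 0.351, 3.14]
contact_force: [0.6, 0.2, 0.8]
opening: 1.002
grasp_force: 0.0
```

```bash
python3 - <<'E'
from h import *
C=np.array([530,247.2,52])+11*n32
tz=np.array([np.sin(.35),0,-np.cos(.35)])
move(C+13*tz,[np.pi,.35,np.pi]);s=r.sense();print(s["qpos"].round(3),s["qvel"].round(3))
E
```

```text
shift [ 0.0014 -0.0014  0.0219] rot [ 0.0022  0.0011 -0.0015] z [522.4 248.5  70.2]
[ 0.546  0.394  2.089 -0.477  0.395 -0.605] [ 0.013  0.01   0.028 -0.217 -0.023  0.245]
```

Reachable now; descend and close.

Request:
send_rows(targets=[0.001,-0.001,0.008,0,0,0,1,0.001,-0.001,0.015,0,0,0,1,0.001,-0.001,0.02,0,0,0,1,0.001,-0.001,0.022,0,0,0,1,0.001,-0.001,0.022,0,0,0,1,0.001,-0.001,0.022,0,0,0,1], grip_force=25)

```text
clock: 7.27
eef_pos: [527.9, 246.7, 47.4]
tcp_rot: [-3.141, 0.35, -3.141]
contact_force: [-0.6, -0.7, -0.3]
opening: 0.999
grasp_force: 0.0
```

```bash
python3 - <<'E'
from h import *
C=np.array([530,247.2,52])+11*n32
tz=np.array([np.sin(.35),0,-np.cos(.35)])
move(C+13*tz,[np.pi,.35,np.pi]);s=r.sense();print(s["qpos"].round(3),s["qvel"].round(3))
E
```

```text
shift [-0.0013  0.0005 -0.0014] rot [-0.0005 -0.0002  0.0001] z [527.9 246.7  47.4]
[ 0.538  0.442  2.088 -0.532  0.354 -0.555] [ 0.001 -0.009 -0.002  0.007  0.003 -0.006]
```

Request:
send_rows(targets=[-0.001,0,-0.0015,0,0,0,1,-0.001,0,-0.0015,0,0,0,0.5,-0.001,0,-0.0015,0,0,0,0.3,-0.001,0,-0.0015,0,0,0,-0.2,-0.001,0,-0.0015,0,0,0,-1,-0.001,0,-0.0015,0,0,0,-1,-0.001,0,-0.0015,0,0,0,-1], grip_force=30)

```text
clock: 7.85
eef_pos: [528.8, 247.0, 50.5]
tcp_rot: [3.141, 0.351, 3.141]
contact_force: [-3.4, -0.4, 7.3]
opening: 0.779
grasp_force: 31.1
```

```bash
cat >> h.py <<'E'
W=np.array([567.4,-211.1,85.])
E
python3 - <<'E'
from h import *
s=r.sense();R=Ro.from_euler('xyz',s["tcp_rot"]);C=np.array([530,247.2,52])+11*n32
rel=R.inv().apply(C-s["eef_pos"]);nrel=R.inv().apply(n32);print(rel,nrel)
np.savez("rel.npz",rel=rel,nrel=nrel)
move(s["eef_pos"]+30*n32,[np.pi,.35,np.pi])
move(s["eef_pos"]+80*n32+[0,0,60],[np.pi,.2,np.pi])
Rp=Ro.from_euler('xyz',[np.pi,-.2085,np.pi]);print(Rp.apply(nrel))
print(W+[0,0,11]-Rp.apply(rel))
E
```

```text
[  0.57966235   0.16547353 -11.75685016] [ 2.05580230e-01  3.71321398e-04 -9.78640195e-01]
shift [ 0.0062  0.     -0.0294] rot [ 0.0005  0.0014 -0.0005] z [528.8 247.   50.5]
shift [-4.200e-03  1.000e-04 -1.346e-01] rot [ 0.0005  0.1514 -0.0005] z [528.8 247.   50.5]
[1.44342017e-03 3.71321398e-04 9.99998889e-01]
[ 565.5335271  -211.26547353   84.37778795]
```

Request:
send_rows(targets=[0.001,0,-0.004,0,0,0,-1,0.002,0,-0.01,0,0,0,-1,0.004,0,-0.019,0,0,0,-1,0.006,0,-0.029,0,0,0,-1,0.004,0,-0.045,0,0.02,0,-1,0.002,0,-0.065,0,0.06,0,-1,0,0,-0.09,0,0.1,0,-1,-0.003,0,-0.115,0,0.13,0,-1,-0.004,0,-0.135,0,0.15,0,-1])

```text
clock: 8.6
eef_pos: [485.5, 247.4, 180.7]
tcp_rot: [3.139, 0.2, 3.141]
contact_force: [1.4, 0.1, -0.5]
opening: 0.78
grasp_force: 34.0
```

```bash
python3 - <<'E'
from h import *
move([565.5,-211.3,185],[np.pi,-.2085,np.pi]);s=r.sense();print(s["qpos"].round(3),s["grasp_force"])
E
```

```text
shift [-0.0793 -0.4587  0.0106] rot [2.300e-03 4.085e-01 4.000e-04] z [485.5 247.4 180.7]
[ 0.53   0.205  1.983 -0.14   0.785 -0.95 ] 34.02899372857064
```

Request:
send_rows(targets=[-0.003,-0.018,0,0,0.016,0,-1,-0.01,-0.06,0,0,0.05,0,-1,-0.017,-0.1,0,0,0.09,0,-1,-0.024,-0.14,0,0,0.13,0,-1,-0.031,-0.18,0,0,0.16,0,-1,-0.038,-0.22,0,0,0.2,0,-1,-0.045,-0.26,0,0,0.23,0,-1,-0.052,-0.3,0,0,0.27,0,-1,-0.059,-0.34,0,0,0.31,0,-1,-0.066,-0.38,0,0,0.35,0,-1,-0.073,-0.42,0.005,0,0.38,0,-1,-0.079,-0.452,0.01,0.002,0.408,0,-1])

```text
clock: 9.6
eef_pos: [565.4, -207.6, 184.8]
tcp_rot: [-3.14, -0.207, 3.141]
contact_force: [0.4, 0.5, -1.2]
opening: 0.784
grasp_force: 34.1
```

Request:
send_rows(targets=[0,0,0,0,0,0,-1,0,0,0,0,0,0,-1])

```text
clock: 9.77
eef_pos: [565.0, -206.0, 183.6]
tcp_rot: [-3.141, -0.208, 3.139]
contact_force: [0.2, 0.1, -2.0]
opening: 0.786
grasp_force: 34.2
```

```bash
python3 - <<'E'
from h import *
f=grab("wrist");cv2.imwrite("pics/w3.png",f["color"]);S=grab("side");T=grab("top")
s=r.sense();print(s["qpos"].round(3),s["eef_pos"],s["tcp_rot"],s["qvel"].round(3))
z=np.load("rel.npz");R=Ro.from_euler('xyz',s["tcp_rot"]);C=s["eef_pos"]+R.apply(z["rel"]);n=R.apply(z["nrel"]);print("C",C,n)
for g,nm in((S,"s"),(T,"t"),(f,"w")):
    im=g["color"].copy();
    cv2.polylines(im,[proj(g,discpts(C-11*n,n,34,22)[k:k+60]).astype(int) for k in(0,60)] and [np.round(proj(g,discpts(C-11*n,n,34,22)[k:k+60])).astype(np.int32) for k in (0,60)],True,(0,255,0),1)
    u=np.clip(proj(g,C)[0].astype(int),[60,60],[580,340]);c=im[u[1]-60:u[1]+60,u[0]-60:u[0]+60] if nm!="w" else im
    cv2.imwrite(f"pics/{nm}3.png",c)
m=[cv2.resize(cv2.imread(f"pics/{k}3.png"),(300,300),interpolation=cv2.INTER_CUBIC) for k in"st"]
cv2.imwrite("pics/m3.png",np.hstack([np.vstack(m),cv2.resize(cv2.imread("pics/w3.png"),(500,600))]))
move([565.5,-211.3,104.4],[np.pi,-.2085,np.pi])
E
```

```text
[-0.312  0.469  1.585 -0.067  1.286 -1.858] [ 564.82421687 -203.82500392  184.14820604] [-3.14066559 -0.20737512 -3.14120757] [ 0.009 -0.005  0.001 -0.003 -0.004  0.001]
C [ 566.67751428 -203.64791738  195.77235524] [3.17887639e-04 1.27870980e-03 9.99999132e-01]
shift [-0.0171 -0.0074  0.0779] rot [-0.001   0.0011  0.0004] z [ 564.8 -203.8  184.1]
```

View pics/m3.png

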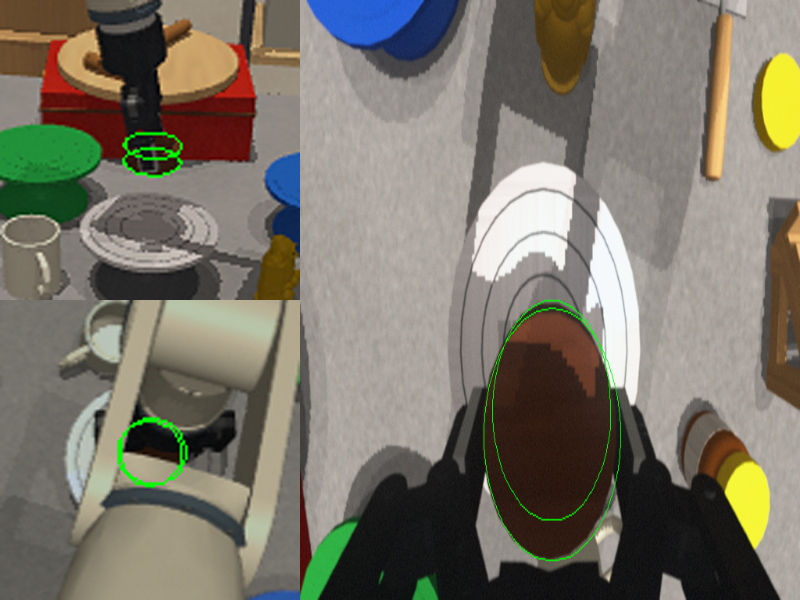

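Request:
send_rows(targets=[-0.004,-0.004,0.02,0,0,0,-1,-0.009,-0.007,0.045,0,0,0,-1,-0.015,-0.007,0.068,0,0,0,-1,-0.018,-0.007,0.083,0,0,0,-1,-0.02,-0.007,0.091,0,0,0,-1,-0.02,-0.007,0.091,0,0,0,-1,-0.02,-0.007,0.091,0,0,0,-1,-0.02,-0.007,0.091,0,0,0,-1])

```text
clock: 10.58
eef_pos: [567.0, -212.1, 92.0]
tcp_rot: [-3.139, -0.206, 3.142]
contact_force: [0.1, -0.6, -0.4]
opening: 0.786
grasp_force: 34.2
```

```bash
python3 - <<'E'
from h import *
f=grab("wrist")
s=r.sense();print(s["qvel"].round(3))
z=np.load("rel.npz");R=Ro.from_euler('xyz',s["tcp_rot"]);C=s["eef_pos"]+R.apply(z["rel"]);n=R.apply(z["nrel"]);print("C",C,n,s["contact_force"])
im=f["color"].copy()
for k in(0,60): cv2.polylines(im,[np.round(proj(f,discpts(C-11*n,n,34,22)[k:k+60])).astype(np.int32)],True,(0,255,0),1)
for d in (38,58,78,90): cv2.polylines(im,[np.round(proj(f,discpts(W,np.array([0,0,1.]),d,1)[:60])).astype(np.int32)],True,(0,0,255),1)
cv2.imwrite("pics/w4.png",im)
move([565.5,-211.3,84.4],[np.pi,-.2085,np.pi])
E
```

```text
[-0.006  0.    -0.    -0.001 -0.004 -0.001]
C [ 568.91623959 -212.07039192  103.65428036] [-0.0017682   0.00275469  0.99999464] [-0.0799933  -0.05758164 -0.42884371]
shift [-0.      0.001   0.0078] rot [-0.0024  0.0032 -0.0003] z [ 567.1 -212.3   92. ]
```

View pics/w4.png

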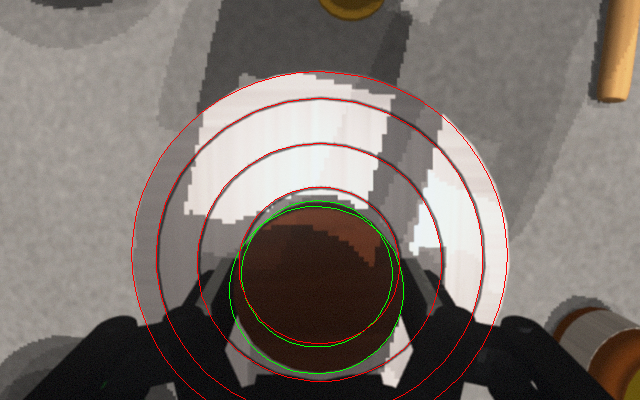

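Request:
send_rows(targets=[0,0.001,0.002,0,0,0,-1,0,0.001,0.004,0,0,0,-1,0,0.001,0.0055,0,0,0,-1,0,0.001,0.0065,0,0,0,-1,0,0.001,0.007,0,0,0,-1,0,0.001,0.007,0,0,0,-1])

```text
clock: 11.13
eef_pos: [565.1, -211.4, 85.0]
tcp_rot: [-3.14, -0.207, 3.141]
contact_force: [-1.3, 2.3, 11.0]
opening: 0.781
grasp_force: 35.1
```

Request:
send_rows(targets=[0,0,0,0,0,0,0.6,0,0,0,0,0,0,0.65,0,0,0,0,0,0,0.75,0,0,0,0,0,0,1,0,0,0,0,0,0,1,0,0,-0.01,0,0,0,1,0,0,-0.03,0,0,0,1,0,0,-0.06,0,0,0,1,0,0,-0.09,0,0.1,0,1,0.01,0,-0.12,0,-0.1,0,1,0.01,0,-0.12,0,-0.2,0,1,0.01,0,-0.12,0,-0.2,0,1])

```text
clock: 12.13
eef_pos: [580.8, -211.7, 204.0]
tcp_rot: [-3.139, -0.001, 3.141]
contact_force: [0.4, 0.1, -1.2]
opening: 1.002
grasp_force: 0.0
```

```bash
python3 - <<'E'
from h import *
f=grab("wrist");cv2.imwrite("pics/w5.png",f["color"]);i=f["color"].astype(int)
s=r.sense();print(s["qpos"].round(2),s["eef_pos"],s["tcp_rot"])
m=opn((i[...,2]>1.5*i[...,0])&(i[...,1]<100)&(i[...,2]<180),9)
st=cv2.connectedComponentsWithStats(m);print(np.c_[st[2],st[3].round(1)][1:])
c=proj(f,W+[0,0,11])[0].astype(int);print(c)
try:print(fit(f,m,tuple(c),34,22,85,np.array([0,0,1.]),[567,-211]))
except Exception as e:print(e)
E
```

```text
[-0.35  0.37  1.68 -0.    1.1  -1.92] [ 578.82522753 -211.34730264  204.04793467] [-3.13971575e+00 -1.63651571e-03  3.14084633e+00]
[[ 598.     0.    21.    41.   445.   606.4   19.8]
 [ 592.    87.    48.   134.  3968.   620.4  158. ]
 [ 272.   135.    79.    68.  3375.   307.5  171.6]
 [ 284.   172.    83.    58.  1766.   332.3  209. ]
 [   0.   194.    46.   189.  5007.    15.7  297.2]
 [ 501.   226.    62.    60.  2044.   526.2  250.9]]
[318 182]
(array([ 559.16, -218.9 ]), array([307.5, 171.6]), np.int32(3375), 7546.2)
```

```bash
cat >> h.py <<'E'
def fit2(f,g0,rad,t,z,n=np.array([0,0,1.]),k=1.45):
    i=f["color"].astype(int); h=cv2.convexHull(proj(f,discpts(np.r_[g0,z],n,rad+6,t)).astype(np.float32)).astype(np.int32)
    roi=np.zeros(i.shape[:2],np.uint8);cv2.fillPoly(roi,[h],1)
    m=((i[...,2]>k*i[...,0]+3)&(i[...,2]<190)&(roi>0)).astype(np.uint8)
    m=cv2.morphologyEx(m,cv2.MORPH_CLOSE,np.ones((5,5)));m=opn(m,7)
    hh=cv2.convexHull(np.argwhere(m>0)[:,::-1].astype(np.int32)).astype(np.float32);M=cv2.moments(hh)
    c=np.array([M["m10"],M["m01"]])/M["m00"]
    o=least_squares(lambda p:hullc(f,discpts(np.r_[p,z],n,rad,t))[0]-c,g0).x
    return o.round(2),c.round(1),M["m00"],m.sum(),hullc(f,discpts(np.r_[o,z],n,rad,t))[1]
def whl(f,z=85):  # refine wheel centre by dark ring contrast
    g=cv2.GaussianBlur(cv2.cvtColor(f["color"],cv2.COLOR_BGR2GRAY),(0,0),1).astype(float)
    t=np.linspace(0,2*np.pi,240)[:,None]
    def sc(p):
        v=lambda R:cv2.remap(g.astype(np.float32),*[a.astype(np.float32)for a in np.split(proj(f,np.c_[p[0]+R*np.cos(t),p[1]+R*np.sin(t),0*t+z]),2,1)],cv2.INTER_LINEAR).ravel()
        return sum(np.clip(v(R-3)/2+v(R+3)/2-v(R),-10,20).mean() for R in(58,78))
    return max((sc((W[0]+a,W[1]+b)),a,b) for a in np.arange(-4,4.1,.5) for b in np.arange(-4,4.1,.5))
E
python3 - <<'E'
from h import *
for n in("wrist","top","side"):
    f=grab(n); print(n,fit2(f,W[:2],34,22,85),whl(f))
    if n=="wrist":
        im=f["color"].copy()
        for k in(0,60): cv2.polylines(im,[np.round(proj(f,discpts(W,np.array([0,0,1.]),34,22)[k:k+60])).astype(np.int32)],True,(0,255,0),1)
        for d in (58,78): cv2.polylines(im,[np.round(proj(f,discpts(W,np.array([0,0,1.]),d,1)[:60])).astype(np.int32)],True,(0,0,255),1)
        cv2.imwrite("pics/w6.png",cv2.resize(im[80:290,190:470],(800,600)))
E
```

```text
wrist (array([ 567.5 , -210.71]), array([318.6, 185.5]), 6860.0, np.uint64(6901), 7378.310386903817) (np.float32(39.947216), np.float64(0.0), np.float64(0.5))
top (array([ 554.57, -231.94]), array([383., 199.]), 26.0, np.uint64(33), 480.87249081698246) (np.float32(4.7814393), np.float64(1.5), np.float64(-1.0))
side (array([ 567.43, -211.62]), array([322.4, 159.6]), 253.5, np.uint64(276), 308.6886915527284) (np.float32(3.0468037), np.float64(0.0), np.float64(-2.0))
```

View pics/w6.png

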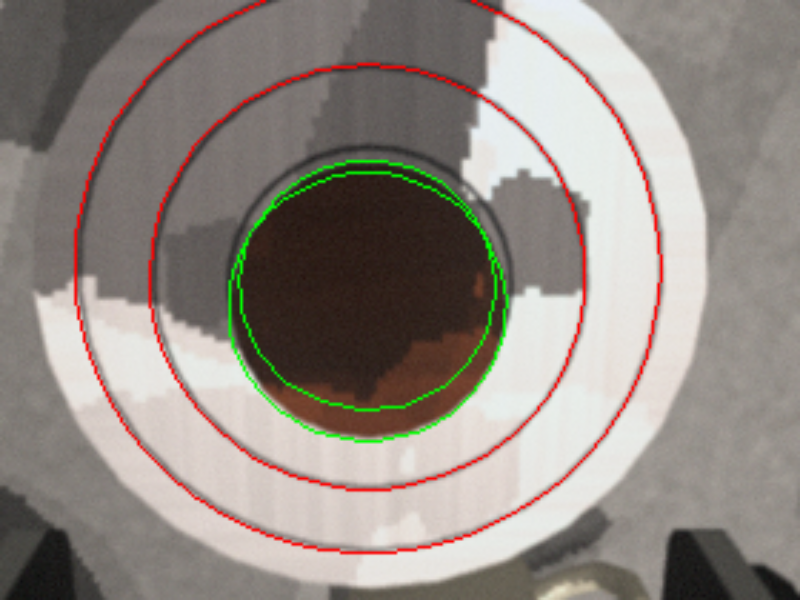

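```bash
python3 - <<'E'
from h import *
C=np.array([528,142.3,50])+8*n32; p=.42
tz=np.array([np.sin(p),0,-np.cos(p)])
move(C-120*tz,[np.pi,p,np.pi]);print(C-120*tz)
E
```

```text
shift [0.1046 0.3536 0.0378] rot [-2.100e-03 -4.285e-01 -2.000e-04] z [ 579.5 -211.3  204. ]
[474.82942789 142.3        166.35508033]
```

Request:
send_rows(targets=[0.01,0.04,0,0,-0.03,0,1,0.104,0.354,0.038,-0.002,-0.428,0,1,0.104,0.354,0.038,-0.002,-0.428,0,1,0.104,0.354,0.038,-0.002,-0.428,0,1,0.104,0.354,0.038,-0.002,-0.428,0,1,0.104,0.354,0.038,-0.002,-0.428,0,1,0.104,0.354,0.038,-0.002,-0.428,0,1,0.104,0.354,0.038,-0.002,-0.428,0,1,0.104,0.354,0.038,-0.002,-0.428,0,1,0.104,0.354,0.038,-0.002,-0.428,0,1,0.104,0.354,0.038,-0.002,-0.428,0,1,0.104,0.354,0.038,-0.002,-0.428,0,1])

```text
clock: 13.33
eef_pos: [475.8, 143.8, 165.4]
tcp_rot: [-3.141, 0.42, -3.138]
contact_force: [-0.6, -0.6, -0.1]
opening: 0.998
grasp_force: 0.0
```

Request:
send_rows(targets=[0,0,0,0,0,0,1,0,0,0,0,0,0,1])

```text
clock: 13.5
eef_pos: [476.0, 141.8, 165.4]
tcp_rot: [-3.141, 0.42, 3.14]
contact_force: [-0.6, 0.1, -0.8]
opening: 1.002
grasp_force: 0.0
```

```bash
python3 - <<'E'
from h import *
f=grab("wrist");cv2.imwrite("pics/w7.png",f["color"])
for z in (48,50,52): print(fit2(f,[528,142.3],30,16,z,n32,2.2))
s=r.sense();print(s["qpos"].round(3),s["qvel"].round(3))
C=np.array([528,142.3,50])+8*n32; p=.42
tz=np.array([np.sin(p),0,-np.cos(p)])
move(C-30*tz,[np.pi,p,np.pi]);print(C-30*tz)
c=proj(f,C+8*n32)[0].astype(int);print(f["color"][c[1]-70:c[1]+70:10,c[0]].tolist(),c)
E
```

```text
(array([526.48, 143.41]), array([319.5, 190.8]), 5612.0, np.uint64(5381), 5024.103188825073)
(array([525.24, 143.47]), array([319.6, 191.2]), 5551.5, np.uint64(5349), 5111.808679260779)
(array([524.22, 143.45]), array([319.6, 191.9]), 5456.0, np.uint64(5305), 5196.1051274270285)
[ 0.396  0.081  2.247 -0.372  0.45  -0.867] [-0.001 -0.003  0.003 -0.001 -0.003  0.006]
shift [0.0007 0.0007 0.0887] rot [-0.0008  0.0004 -0.0017] z [476.  141.7 165.5]
[511.52786866 142.3         84.1770757 ]
[[51, 53, 59], [51, 55, 59], [79, 129, 177], [51, 81, 112], [31, 48, 86], [27, 51, 96], [28, 47, 90], [29, 46, 84], [27, 48, 84], [27, 51, 93], [34, 55, 103], [69, 116, 175], [102, 137, 175], [92, 152, 204]] [318 194]
```

```bash
python3 - <<'E'
from h import *
f=grab("wrist")
for k in (2.3,2.5,2.6): print(k,fit2(f,[528,142.3],30,16,50,n32,k))
i=f["color"].astype(int);g=(i[...,1]<68)&(i[...,2]>1.6*i[...,0])
m=opn(g,9);print([fit(f,m,(318,194),30,16,z,n32,[528,142]) for z in (48,50,52)])
E
```

```text
2.3 (array([528.51, 143.38]), array([319.7, 194.5]), 5024.0, np.uint64(5012), 5031.802378608845)
2.5 (array([528.94, 143.7 ]), array([320.1, 194.9]), 4761.0, np.uint64(4790), 5021.570637233555)
2.6 (array([528.81, 143.71]), array([320.1, 194.8]), 4709.0, np.uint64(4745), 5024.685257936595)
[(array([529.44, 143.63]), array([320. , 193.8]), np.int32(4822), 4953.3), (array([527.74, 143.62]), array([320. , 193.8]), np.int32(4822), 5050.2), (array([526.04, 143.61]), array([320. , 193.8]), np.int32(4822), 5149.9)]
```

Request:
send_rows(targets=[0.001,0.002,0.02,0,0,0,1,0.001,0.002,0.05,0,0,0,1,0.001,0.002,0.075,0,0,0,1,0.001,0.002,0.092,0,0,0,1,0.001,0.002,0.105,0,0,0,1,0.001,0.002,0.115,0,0,0,1,0.001,0.002,0.12,0,0,0,1,0.001,0.002,0.12,0,0,0,1,0.001,0.002,0.12,0,0,0,1,0.001,0.002,0.12,0,0,0,1])

```text
clock: 14.43
eef_pos: [523.8, 144.3, 55.8]
tcp_rot: [3.141, 0.421, 3.141]
contact_force: [-0.5, 0.1, -1.1]
opening: 1.002
grasp_force: 0.0
```

```bash
python3 - <<'E'
from h import *
C=np.array([528.2,143.4,50])+8*n32; p=.42
tz=np.array([np.sin(p),0,-np.cos(p)])
move(C+6.5*tz,[np.pi,p,np.pi]);print(C+6.5*tz)
s=r.sense();print(s["qpos"].round(3),s["qvel"].round(3))
E
```

```text
shift [-0.0006 -0.0009  0.0056] rot [-0.0001  0.0009 -0.0009] z [523.8 144.3  55.8]
[526.6111252  143.4         50.84932938]
[ 0.356  0.373  2.231 -0.799  0.2   -0.454] [ 0.005 -0.008 -0.001 -0.003 -0.     0.005]
```

Request:
send_rows(targets=[-0.001,-0.001,0.003,0,0,0,1,-0.001,-0.001,0.0055,0,0,0,1,-0.001,-0.001,0.0055,0,0,0,0.6,-0.001,-0.001,0.0055,0,0,0,0.3,-0.001,-0.001,0.0055,0,0,0,0,-0.001,-0.001,0.0055,0,0,0,-1,-0.001,-0.001,0.0055,0,0,0,-1,-0.001,-0.001,0.0055,0,0,0,-1], grip_force=30)

```text
clock: 15.1
eef_pos: [526.5, 143.9, 51.3]
tcp_rot: [3.141, 0.421, -3.141]
contact_force: [-4.6, -0.2, 9.6]
opening: 0.679
grasp_force: 29.9
```

```bash
python3 - <<'E'
from h import *
s=r.sense();R=Ro.from_euler('xyz',s["tcp_rot"]);C=np.array([528.2,143.4,50])+8*n32
rel=R.inv().apply(C-s["eef_pos"]);nrel=R.inv().apply(n32);print(rel,nrel,s["tcp_rot"])
np.savez("rel2.npz",rel=rel,nrel=nrel)
move(s["eef_pos"]+30*n32,[np.pi,.42,np.pi])
move(s["eef_pos"]+80*n32+[0,0,60],[np.pi,.25,np.pi])
E
```

```text
[ 0.09867737 -0.48645414 -6.08983103] [ 1.37006067e-01  3.13098767e-04 -9.90570159e-01] [ 3.14140022  0.42106164 -3.14136152]
shift [ 0.0041  0.     -0.0297] rot [0.0003 0.0011 0.0002] z [526.5 143.9  51.3]
shift [-0.0136  0.     -0.134 ] rot [0.0003 0.1711 0.0002] z [526.5 143.9  51.3]
```

Request:
send_rows(targets=[0.001,0,-0.004,0,0,0,-1,0.002,0,-0.01,0,0,0,-1,0.003,0,-0.019,0,0,0,-1,0.004,0,-0.029,0,0,0,-1,0.002,0,-0.045,0,0.03,0,-1,-0.001,0,-0.065,0,0.06,0,-1,-0.004,0,-0.09,0,0.1,0,-1,-0.009,0,-0.115,0,0.14,0,-1,-0.014,0,-0.135,0,0.17,0,-1])

```text
clock: 15.85
eef_pos: [483.6, 144.6, 181.8]
tcp_rot: [3.139, 0.249, -3.141]
contact_force: [0.6, 0.2, -1.1]
opening: 0.678
grasp_force: 32.5
```

```bash
python3 - <<'E'
from h import *
z=np.load("rel2.npz");rel=z["rel"]*[1,0,1]
Rp=Ro.from_euler('xyz',[np.pi,.42-th,np.pi]);print(Rp.apply(z["nrel"]))
B=np.array([567.5,-210.8,107]);P=B+[0,0,8]-Rp.apply(rel);print(P)
move(P+[0,0,80],[np.pi,.42-th,np.pi]);print(r.sense()["qpos"].round(2))
E
```

```text
[1.06164861e-03 3.13098767e-04 9.99999387e-01]
[ 566.75698479 -210.8         108.95486083]
shift [-0.0821 -0.3555  0.0126] rot [0.0024 0.3874 0.0013] z [483.6 144.6 181.8]
[ 0.34  0.11  2.1  -0.13  0.69 -1.14]
```

Request:
send_rows(targets=[-0.004,-0.016,0,0,0.02,0,-1,-0.012,-0.05,0,0,0.055,0,-1,-0.02,-0.086,0,0,0.095,0,-1,-0.028,-0.122,0,0,0.13,0,-1,-0.036,-0.158,0,0,0.17,0,-1,-0.045,-0.194,0,0,0.21,0,-1,-0.053,-0.23,0,0,0.25,0,-1,-0.061,-0.266,0.003,0,0.29,0,-1,-0.07,-0.302,0.007,0,0.33,0,-1,-0.077,-0.333,0.01,0.002,0.36,0,-1,-0.081,-0.35,0.012,0.002,0.387,0,-1,-0.082,-0.352,0.013,0.002,0.387,0.001,-1])

```text
clock: 16.85
eef_pos: [568.0, -211.1, 186.8]
tcp_rot: [-3.14, -0.137, 3.139]
contact_force: [-0.8, -0.0, -0.2]
opening: 0.68
grasp_force: 32.5
```

Request:
send_rows(targets=[0,0,0,0,0,0,-1,0,0,0,0,0,0,-1,0,0,0,0,0,0,-1])

```text
clock: 17.1
eef_pos: [566.5, -206.9, 187.5]
tcp_rot: [-3.141, -0.136, 3.141]
contact_force: [0.0, 0.4, -0.5]
opening: 0.681
grasp_force: 32.5
```

```bash
python3 - <<'E'
from h import *
f=grab("wrist")
s=r.sense();print(s["qvel"].round(3),s["tcp_rot"])
z=np.load("rel2.npz");rel=z["rel"]*[1,0,1];R=Ro.from_euler('xyz',s["tcp_rot"]);C=s["eef_pos"]+R.apply(rel);n=R.apply(z["nrel"]);print("C",C,n)
im=f["color"].copy()
for k in(0,60): cv2.polylines(im,[np.round(proj(f,discpts(C-8*n,n,30,16)[k:k+60])).astype(np.int32)],True,(0,255,0),1)
cv2.imwrite("pics/w8.png",im)
for k in(1.45,1.3):print(fit2(f,C[:2],30,16,C[2]-8,n,k))
move([566.8,-210.8,109+5],[np.pi,.42-th,np.pi])
E
```

```text
[ 0.001 -0.001 -0.004 -0.002  0.001  0.   ] [-3.1403857  -0.13632838 -3.14155561]
C [ 567.36468649 -206.87296191  193.64672891] [-0.00111018  0.00150863  0.99999825]
(array([ 563.8 , -206.69]), array([316.9, 271.4]), 17058.5, np.uint64(16909), 16309.598468040931)
(array([ 563.75, -206.53]), array([317.3, 271.2]), 17299.0, np.uint64(17139), 16311.61419280176)
shift [-0.0102 -0.0038  0.0729] rot [-0.0012  0.0022  0.    ] z [ 566.6 -206.9  187.6]
```

Request:
send_rows(targets=[-0.002,-0.002,0.015,0,0,0,-1,-0.005,-0.004,0.035,0,0,0,-1,-0.008,-0.004,0.053,0,0,0,-1,-0.009,-0.004,0.065,0,0,0,-1,-0.01,-0.004,0.072,0,0.002,0,-1,-0.01,-0.004,0.073,0,0.002,0,-1,-0.01,-0.004,0.073,0,0.002,0,-1,-0.01,-0.004,0.073,0,0.002,0,-1])

```text
clock: 17.82
eef_pos: [567.7, -212.3, 114.6]
tcp_rot: [-3.139, -0.137, 3.141]
contact_force: [0.3, -0.1, -1.2]
opening: 0.677
grasp_force: 32.5
```

```bash
python3 - <<'E'
from h import *
f=grab("wrist");s=r.sense();print(s["qvel"].round(3),s["contact_force"])
z=np.load("rel2.npz");rel=z["rel"]*[1,0,1];R=Ro.from_euler('xyz',s["tcp_rot"]);C=s["eef_pos"]+R.apply(rel);n=R.apply(z["nrel"]);print("C",C,n)
im=f["color"].copy()
for k in(0,60): cv2.polylines(im,[np.round(proj(f,discpts(C-8*n,n,30,16)[k:k+60])).astype(np.int32)],True,(0,255,0),1)
for k in(0,60): cv2.polylines(im,[np.round(proj(f,discpts(np.array([567.5,-210.8,85]),n,34,22)[k:k+60])).astype(np.int32)],True,(0,0,255),1)
im=np.clip(im.astype(float)*1.8,0,255).astype(np.uint8)
cv2.imwrite("pics/w9.png",cv2.resize(im[190:400,180:460],(800,600)))
move([566.8,-210.8,109],[np.pi,.42-th,np.pi])
E
```

```text
[-0.002 -0.001 -0.001  0.001 -0.001 -0.002] [ 0.59901964  0.109644   -1.93032901]
C [ 568.46852232 -212.38343053  120.79635527] [-5.25468432e-04  2.54096621e-03  9.99996634e-01]
shift [0.0001 0.0016 0.0058] rot [-0.0021  0.0016 -0.0011] z [ 567.7 -212.4  114.8]
```

View pics/w9.png

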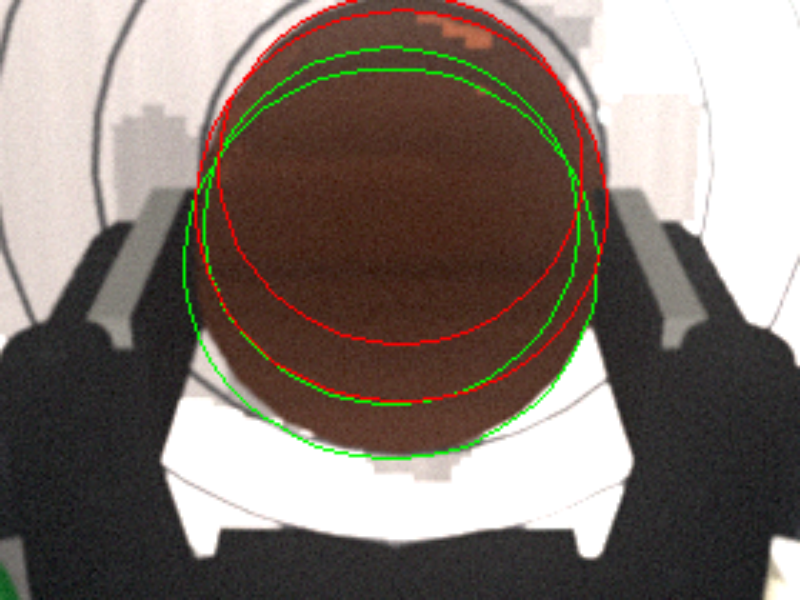

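Request:
send_rows(targets=[0,0.001,0.0015,-0.002,0,0,-1,0,0.001,0.003,-0.002,0,0,-1,0,0.001,0.004,-0.002,0,0,-1,0,0.001,0.0048,-0.002,0,0,-1,0,0.001,0.0048,-0.002,0,0,-1,0,0.001,0.0048,-0.002,0,0,-1])

```text
clock: 18.37
eef_pos: [566.5, -211.3, 109.5]
tcp_rot: [3.141, -0.138, 3.14]
contact_force: [-1.4, 1.6, 4.4]
opening: 0.683
grasp_force: 33.0
```

Request:
send_rows(targets=[0,0,0.0004,0,0,0,-1,0,0,0.0004,0,0,0,0.4,0,0,0.0004,0,0,0,0.47,0,0,0.0004,0,0,0,0.6,0,0,0,0,0,0,0.9,0,0,0,0,0,0,1,0,0,-0.02,0,0,0,1,0,0,-0.05,0,0,0,1,0,0,-0.08,0,0,0,1,0.01,0,-0.1,0,-0.08,0,1,0.01,0,-0.1,0,-0.137,0,1,0.01,0,-0.1,0,-0.137,0,1])

```text
clock: 19.37
eef_pos: [569.6, -211.6, 211.1]
tcp_rot: [-3.141, 0.003, 3.14]
contact_force: [-0.3, 0.4, 0.3]
opening: 1.0
grasp_force: 0.0
```

```bash
python3 - <<'E'
from h import *
f=grab("wrist");cv2.imwrite("pics/w10.png",f["color"]);s=r.sense();print(s["eef_pos"],s["tcp_rot"],s["qvel"].round(2))
c=proj(f,[567.5,-210.8,123])[0];print(c)
g=f["color"].astype(int)
# radial profiles on the top-disc rim, base-disc rim
for nm,R,z in(("top",30,123),("base",34,107)):
    out=[]
    for a in np.deg2rad(np.arange(0,360,30)):
        rr=np.arange(R-6,R+7,.5);P=proj(f,np.c_[567.5+rr*np.cos(a),-210.8+rr*np.sin(a),0*rr+z])
        v=cv2.remap(cv2.GaussianBlur(f["color"],(0,0),.7).astype(np.float32),P[:,:1].astype(np.float32),P[:,1:].astype(np.float32),1).reshape(-1,3).sum(1)
        d=np.abs(np.diff(v));out.append((int(np.rad2deg(a)+.5),rr[d.argmax()]+.25,round(float(d.max()))))
    print(nm,out)
print(whl(f))
E
```

```text
[ 569.36405175 -211.39175706  210.08925255] [ 3.14155271e+00 -1.40810645e-03  3.13961796e+00] [ 0.01  0.05 -0.03 -0.01  0.03  0.01]
[318.54464719 204.72895887]
top [(0, np.float64(28.75), 91), (30, np.float64(29.25), 91), (60, np.float64(29.25), 121), (90, np.float64(31.25), 126), (120, np.float64(34.25), 72), (150, np.float64(34.75), 5), (180, np.float64(30.75), 6), (210, np.float64(36.25), 7), (240, np.float64(33.25), 45), (270, np.float64(30.75), 138), (300, np.float64(29.25), 116), (330, np.float64(28.75), 99)]
base [(0, np.float64(36.25), 87), (30, np.float64(35.25), 84), (60, np.float64(33.75), 115), (90, np.float64(34.75), 124), (120, np.float64(34.25), 57), (150, np.float64(36.25), 45), (180, np.float64(36.75), 43), (210, np.float64(40.25), 52), (240, np.float64(33.75), 40), (270, np.float64(34.25), 127), (300, np.float64(33.25), 120), (330, np.float64(35.25), 88)]
(np.float32(39.891014), np.float64(0.0), np.float64(0.5))
```

```bash
python3 - <<'E'
from h import *
F=[grab("wrist") for _ in range(6)]
f=F[0];im=np.mean([x["color"] for x in F],0).astype(np.float32)
print(f["xyz"])
for a0 in range(0,360,30):
    rr=np.arange(24,36.1,1);v=0
    for a in np.deg2rad(a0+np.arange(-8,9,2)):
        P=proj(f,np.c_[567.5+rr*np.cos(a),-210.8+rr*np.sin(a),0*rr+123]).astype(np.float32)
        v=v+cv2.remap(im,P[:,:1],P[:,1:],1).reshape(-1,3).sum(1)/9
    print(a0,v.astype(int))
E
```

```text
[ 491.54528091 -210.27104349  354.35564814]
0 [214 215 215 213 244 417 603 641 639 635 634 632 632]
30 [193 198 204 207 224 387 594 644 642 642 640 638 637]
60 [202 204 206 203 200 329 616 685 678 675 674 672 670]
90 [159 164 173 175 183 179 221 417 577 671 692 689 690]
120 [114 116 117 117 118 119 124 147 155 185 321 392 414]
150 [102 104 106 106 108 111 107 104 106 109 111 110 108]
180 [ 99 100  99 101  99 100  99  94  92  96  99 100  98]
210 [94 96 96 99 98 99 95 92 92 94 98 96 95]
240 [103 105 104 105 106 106 106 108 109 123 179 217 219]
270 [109 108 110 113 114 113 185 397 584 660 666 668 669]
300 [168 174 177 177 183 320 572 634 633 636 639 641 640]
330 [208 205 206 206 224 382 585 632 629 628 628 627 628]
```

```bash
python3 - <<'E'
from h import *
def prof(f,im,z,r0,r1,angs,st=1.):
    for a0 in angs:
        rr=np.arange(r0,r1+.1,st);v=0
        for a in np.deg2rad(a0+np.arange(-8,9,2)):
            P=proj(f,np.c_[567.5+rr*np.cos(a),-210.8+rr*np.sin(a),0*rr+z]).astype(np.float32)
            v=v+cv2.remap(im,P[:,:1],P[:,1:],1).reshape(-1,3).sum(1)/9
        print(a0,v.astype(int))
F=[grab("wrist") for _ in range(4)]
print("base bottom rim, r=28..40");prof(F[0],np.mean([x["color"] for x in F],0).astype(np.float32),85,28,40,(120,135,150,165,180,195,210,225,240))
i5=cv2.imread("pics/w5.png").astype(np.float32)
s=r.sense();f=dict(F[0])
R=Ro.from_euler('xyz',s["tcp_rot"]);rc=R.inv().apply(f["xyz"]-s["eef_pos"]);Rr=R.inv()*Ro.from_euler('xyz',f["attitude"])
R5=Ro.from_euler('xyz',[-3.13971575e+00,-1.63651571e-03,3.14084633e+00])
f["xyz"]=np.array([ 578.82522753,-211.34730264,204.04793467])+R5.apply(rc);f["attitude"]=(R5*Rr).as_euler('xyz')
print("w5 base top rim, r=28..40");prof(f,i5,107,28,40,(0,30,60,90,270,300,330))
print("w5 base bottom");prof(f,i5,85,28,40,(120,150,180,210,240))
f["color"]=i5.astype(np.uint8);print("whl",whl(f))
E
```

```text
base bottom rim, r=28..40
120 [110 112 117 130 131 130 220 350 370 294 215 319 375]
135 [110 112 111 112 108 117 205 294 309 244 189 283 331]
150 [106 106 107 105 101 115 199 272 274 212 168 245 282]
165 [103 104 101  98  96 113 203 267 265 201 164 243 276]
180 [103 100  96  92  91 113 217 275 266 188 168 252 279]
195 [ 99  97  97  90  86 111 211 270 260 180 172 254 276]
210 [ 97  99  98  93  88 112 216 274 262 180 201 294 322]
225 [ 95  95  98  94  90 122 245 312 291 189 229 321 329]
240 [ 94  96 100 101  99 114 205 270 245 160 201 270 279]
w5 base top rim, r=28..40
0 [209 207 256 468 627 651 649 647 645 644 643 643 640]
30 [195 194 202 324 557 652 656 653 654 650 652 650 650]
60 [214 207 214 215 301 562 686 690 687 690 693 694 695]
90 [148 150 152 141 144 155 289 511 636 660 654 666 694]
270 [116 109 115 112 129 191 258 296 291 291 296 297 309]
300 [126 129 130 273 581 677 679 681 676 671 670 669 666]
330 [223 222 273 478 631 645 641 639 642 639 641 638 634]
w5 base bottom
120 [113 115 117 117 116 118 118 138 264 364 343 230 284]
150 [106 108 107 106 108 109 105 108 189 271 284 233 194]
180 [ 95  99 100 103 103  98  91 102 185 269 275 206 156]
210 [ 93  96  97  97  98  95  93 161 288 324 266 181 271]
240 [104 110 111 115 115 113 134 249 303 238 176 264 310]
whl (np.float32(39.622948), np.float64(-2.5), np.float64(1.0))
```

Request:
send_rows(targets=[0.03,0.005,-0.01,0,0,0,1,0.07,0.012,-0.02,0,0,0,1,0.11,0.02,-0.02,0,0,0,1,0.15,0.028,-0.02,0,0,0,1,0.17,0.028,-0.02,0,0,0,1,0.17,0.028,-0.02,0,0,0,1,0.17,0.028,-0.02,0,0,0,1,0.17,0.028,-0.02,0,0,0,1])

```text
clock: 20.58
eef_pos: [401.5, -183.5, 230.1]
tcp_rot: [-3.141, 0.0, 3.14]
contact_force: [-0.6, -0.6, 0.2]
opening: 0.997
grasp_force: 0.0
```

```bash
python3 - <<'E'
from h import *
f=grab("wrist");cv2.imwrite("pics/w11.png",f["color"]);s=r.sense();print(s["eef_pos"],s["tcp_rot"],f["xyz"],s["qvel"].round(2))
i=f["color"].astype(int);m=opn((i[...,1]-i[...,0]>25)&(i[...,2]>1.8*i[...,0]),5)
c=proj(f,[[397,-183,60],[397,-183,0],[397,-183,103]]);print(c)
cc=cv2.connectedComponentsWithStats(m);print(np.c_[cc[2],cc[3].round(1)][1:])
# coarse ascii mask around figure
u=c[0].astype(int)
l=cc[1]
for y in range(max(u[1]-110,0),min(u[1]+110,400),5): print(''.join(str(l[y,x]%10) if l[y,x] else '.' for x in range(max(u[0]-110,0),min(u[0]+110,640),3)))
E
```

```text
[ 401.66414239 -183.5074777   229.95954396] [-3.14142358e+00 -2.94293535e-04  3.14044843e+00] [ 323.44527914 -182.37500831  374.26282412] [ 0.    0.01 -0.   -0.    0.   -0.  ]
[[318.38464874 174.36076252]
 [318.48390221 161.4723625 ]
 [318.28857833 186.84277323]]
[[ 278.   137.    66.    64.  3200.   311.7  169.1]
 [ 630.   139.    10.    61.   456.   635.6  171.2]
 [ 468.   143.    39.    91.  1550.   486.6  188.5]
 [ 527.   160.    60.    56.  2578.   556.6  187.5]
 [ 550.   252.    90.   121.  6909.   600.9  305.6]
 [ 533.   303.    11.    18.   132.   538.1  311.5]]
..........................................................................
..........................................................................
..........................................................................
..........................................................................
..........................................................................
..........................................................................
.........................................................................
[... 2076 characters left out ...]
.........................
..........................................................................
..........................................................................
..........................................................................
..........................................................................
..........................................................................
..........................................................................
..........................................................................
..........................................................................
..........................................................................
```

```bash
cat >> h.py <<'E'
def silh(f,seedP,zz):
    i=f["color"].astype(int);m=((i[...,2]-i[...,0]>18)).astype(np.uint8);m=cv2.morphologyEx(m,cv2.MORPH_OPEN,np.ones((3,3)))
    _,A,l=blob(m,tuple(proj(f,seedP)[0].astype(int)))
    cs,_=cv2.findContours(l.astype(np.uint8),cv2.RETR_EXTERNAL,cv2.CHAIN_APPROX_NONE);c=max(cs,key=cv2.contourArea)[:,0,:].astype(float)
    # world points on plane zz via direct ray
    s=(c-[f["cx"],f["cy"]])/[f["fx"],f["fy"]];q=s.copy()
    for _ in range(8): q=s/(1+f["k1"]*(q**2).sum(1,keepdims=True))
    d=np.c_[q,np.ones(len(q))]@Rc(f).T
    return A,(f["xyz"]+d*((zz-f["xyz"][2])/d[:,2:]))[:,:2]
E
python3 - <<'E'
from h import *
for nm in("wrist","top"):
    f=grab(nm)
    A,P=silh(f,[397,-183,60],78 if nm=="wrist" else 78)
    print(nm,A,P.min(0).round(1),P.max(0).round(1))
    h=cv2.convexHull(P.astype(np.float32))[:,0]
    out=[]
    for a in range(-90,90,5):
        d=np.array([np.cos(np.deg2rad(a)),np.sin(np.deg2rad(a))]);p=h@d;out.append((a,round(float(p.max()-p.min()),1),round(float(p.max()+p.min())/2,1)))
    print("width by direction",[(a,w) for a,w,_ in out])
    e=np.roll(h,-1,0)-h;L=np.hypot(*e.T);
    for k in np.argsort(-L)[:8]: print("edge",h[k].round(1),"len",L[k].round(1),"dir",np.rad2deg(np.arctan2(e[k,1],e[k,0])).round(1))
E
```

```text
wrist 3427 [ 361.2 -218.4] [ 416.6 -161.1]
width by direction [(-90, 57.3), (-85, 57.7), (-80, 59.2), (-75, 60.5), (-70, 61.3), (-65, 61.7), (-60, 62.1), (-55, 62.2), (-50, 61.8), (-45, 61.0), (-40, 59.7), (-35, 57.9), (-30, 56.0), (-25, 55.1), (-20, 54.5), (-15, 54.3), (-10, 54.4), (-5, 55.1), (0, 55.4), (5, 56.4), (10, 58.9), (15, 60.9), (20, 62.4), (25, 63.5), (30, 64.1), (35, 64.2), (40, 64.1), (45, 63.5), (50, 62.7), (55, 61.6), (60, 59.9), (65, 57.9), (70, 57.2), (75, 56.4), (80, 56.4), (85, 57.0)]
edge [ 416.6 -188.5] len 20.9 dir 95.0
edge [ 394.3 -161.1] len 20.7 dir -174.2
edge [ 404.9 -215.1] len 20.5 dir 61.1
edge [ 365.4 -174.1] len 19.4 dir -102.3
edge [ 365.4 -207.2] len 19.4 dir -24.4
edge [ 410.3 -164.2] len 14.6 dir 167.4
edge [ 361.3 -193.1] len 9.9 dir -90.1
edge [ 386.5 -216.2] len 8.9 dir -12.9
top 154394 [ -66.7 -801.8] [946.2 939.6]
width by direction [(-90, 1741.4), (-85, 1805.7), (-80, 1871.4), (-75, 1922.8), (-70, 1959.6), (-65, 1981.4), (-60, 1988.2), (-55, 1979.9), (-50, 1956.4), (-45, 1918.1), (-40, 1865.6), (-35, 1798.9), (-30, 1718.4), (-25, 1625.0), (-20, 1519.1), (-15, 1401.7), (-10, 1273.6), (-5, 1135.8), (0, 1012.9), (5, 1133.6), (10, 1272.6), (15, 1401.8), (20, 1520.5), (25, 1627.5), (30, 1722.1), (35, 1803.7), (40, 1871.5), (45, 1925.1), (50, 1964.0), (55, 1988.0), (60, 1996.9), (65, 1990.5), (70, 1969.5), (75, 1933.6), (80, 1883.1), (85, 1818.1)]
edge [-66.7 925.7] len 1725.7 dir -89.1
edge [939.7 939.6] len 1006.5 dir -179.2
edge [941.5  56.3] len 880.4 dir 89.7
edge [ 924.7 -770.9] len 827.4 dir 88.8
edge [  90.8 -801.8] len 758.7 dir 0.0
edge [   3.  -801.3] len 87.8 dir -0.3
edge [ -39.8 -799.8] len 42.8 dir -2.0
edge [ 849.6 -801.6] len 38.1 dir 0.4
```

Request:
send_rows(targets=[-0.02,-0.007,0,0,0,0.06,1,-0.045,-0.015,0,0,0,0.15,1,-0.068,-0.022,0,0,0,0.218,1,-0.068,-0.022,0,0,0,0.218,1,-0.068,-0.022,0,0,0,0.218,1,-0.068,-0.022,0,0,0,0.218,1])

```text
clock: 21.23
eef_pos: [467.9, -204.8, 228.8]
tcp_rot: [3.141, -0.003, 2.924]
contact_force: [-0.8, 0.2, -0.4]
opening: 1.005
grasp_force: 0.0
```

```bash
python3 - <<'E'
from h import *
f=grab("wrist");s=r.sense();print(s["eef_pos"],s["tcp_rot"],f["xyz"])
A,P=silh(f,[395,-187,60],78)
h=cv2.convexHull(P.astype(np.float32))[:,0]
print(A,[(a,)+tuple(np.round([np.ptp(h@d),(h@d).max()-d@[395,-187],(h@d).min()-d@[395,-187]],1)) for a in list(range(60,96,3))+[-20,-12,-5] for d in [np.array([np.cos(np.deg2rad(a)),np.sin(np.deg2rad(a))])]])
e=np.roll(h,-1,0)-h;L=np.hypot(*e.T)
for k in np.argsort(-L)[:8]: print("edge",h[k].round(1),"len",L[k].round(1),"dir",np.rad2deg(np.arctan2(e[k,1],e[k,0])).round(1))
# contour in figure frame (yaw -12.5)
a=np.deg2rad(-12.5);Rf=np.array([[np.cos(a),np.sin(a)],[-np.sin(a),np.cos(a)]])
Q=(P-[395,-187])@Rf.T
for lo in range(-40,34,4):
    k=(Q[:,0]>=lo)&(Q[:,0]<lo+4)
    if k.any(): print(lo+2,Q[k,1].min().round(1),Q[k,1].max().round(1))
E
```

```text
[ 467.58902082 -204.78810671  228.99556062] [ 3.14134308e+00 -3.06319787e-03  2.92366129e+00] [ 392.12547192 -187.37616088  373.22564214]
3548 [(60, np.float64(58.0), np.float64(27.7), np.float64(-30.3)), (63, np.float64(57.9), np.float64(27.4), np.float64(-30.5)), (66, np.float64(57.8), np.float64(27.1), np.float64(-30.6)), (69, np.float64(57.5), np.float64(26.9), np.float64(-30.7)), (72, np.float64(57.1), np.float64(26.5), np.float64(-30.6)), (75, np.float64(56.5), np.float64(26.1), np.float64(-30.4)), (78, np.float64(55.9), np.float64(25.6), np.float64(-30.3)), (81, np.float64(56.2), np.float64(25.6), np.float64(-30.6)), (84, np.float64(56.9), np.float64(25.8), np.float64(-31.1)), (87, np.float64(57.4), np.float64(25.9), np.float64(-31.5)), (90, np.float64(57.8), np.float64(25.9), np.float64(-31.8)), (93, np.float64(58.0), np.float64(25.9), np.float64(-32.1)), (-20, np.float64(49.1), np.float64(24.0), np.float64(-25.1)), (-12, np.float64(48.0), np.float64(23.4), np.float64(-24.6)), (-5, np.float64(49.2), np.float64(23.4), np.float64(-25.9))]
edge [ 418.1 -187.1] len 19.9 dir 98.8
edge [ 372.4 -175.7] len 17.9 dir -102.5
edge [ 404.2 -216.4] len 16.6 dir 54.8
edge [ 410.1 -164. ] len 15.5 dir 168.9
edge [ 386.6 -216.2] len 14.1 dir -10.7
edge [ 372.5 -206.2] len 12.1 dir -41.0
edge [ 394.9 -161.1] len 11.7 dir -167.4
edge [ 368.5 -193.2] len 10.4 dir -77.2
-26 -11.8 6.1
-22 -21.3 16.3
-18 -24.5 20.3
-14 -24.5 20.4
-10 -28.6 23.7
-6 -30.3 25.3
-2 -30.3 25.4
2 -29.7 25.5
6 -29.8 25.6
10 -29.9 25.7
14 -29.9 25.0
18 -17.8 21.0
22 -13.8 8.9
```

```bash
python3 - <<'E'
from h import *
S=grab("side");i=S["color"].astype(int)
m=((i[...,2]-i[...,0]>25)&(i[...,1]>i[...,0]+10)).astype(np.uint8)
_,A,l=blob(m,(374,185))
ys,xs=np.where(l);print(A,xs.min(),xs.max(),ys.min(),ys.max())
for y in range(ys.max()-12,ys.max()+1): k=xs[ys==y];print(y,k.min(),k.max(),end="; ")
a=np.deg2rad(-11.5);o=np.array([395,-187])+3*np.array([np.cos(a),np.sin(a)])-2.3*np.array([-np.sin(a),np.cos(a)]);print(o)
t=np.linspace(0,2*np.pi,90)
for dx in(-6,-3,0,3):
    P=proj(S,np.c_[o[0]+dx+25*np.cos(t),o[1]+25*np.sin(t),0*t]);print(dx,P.min(0).round(1),P.max(0).round(1),"x at bottom",P[P[:,1].argmax(),0].round(1))
E
```

```text
414 364 383 166 196
184 366 382; 185 366 381; 186 366 381; 187 366 379; 188 366 379; 189 365 380; 190 365 380; 191 364 379; 192 364 379; 193 365 379; 194 366 378; 195 367 378; 196 369 376; [ 397.48122786 -189.85193062]
-6 [366.1 187.9] [381.3 197. ] x at bottom 374.7
-3 [365.2 187.8] [380.4 196.9] x at bottom 373.7
0 [364.3 187.7] [379.5 196.8] x at bottom 372.8
3 [363.4 187.6] [378.6 196.8] x at bottom 371.9
```

```bash
python3 - <<'E'
from h import *
move([397.7,-190.3,150],[np.pi,0,np.pi-.2])
E
```

```text
shift [ 0.0711 -0.001   0.0794] rot [ 0.0002 -0.0027 -0.0183] z [ 467.5 -204.8  229.2]
```

Request:
send_rows(targets=[0.02,0,0,0,0,-0.018,1,0.05,-0.001,0.01,0,-0.003,-0.018,1,0.071,-0.001,0.04,0,-0.003,-0.018,1,0.071,-0.001,0.07,0,-0.003,-0.018,1,0.071,-0.001,0.079,0,-0.003,-0.018,1,0.071,-0.001,0.079,0,-0.003,-0.018,1,0.071,-0.001,0.079,0,-0.003,-0.018,1])

```text
clock: 21.92
eef_pos: [399.2, -190.9, 151.3]
tcp_rot: [-3.142, 0.002, 2.941]
contact_force: [-0.2, -0.4, -0.1]
opening: 1.0
grasp_force: 0.0
```

```bash
python3 - <<'E'
from h import *
move([397.7,-190.3,45],[np.pi,0,np.pi-.2]);print(r.sense()["qvel"].round(3))
E
```

```text
shift [0.0018 0.0003 0.1063] rot [-0.0001  0.0016 -0.001 ] z [ 399.2 -190.9  151.3]
[ 0.002 -0.014 -0.027  0.001  0.002  0.001]
```

Request:
send_rows(targets=[0.002,0,0.02,0,0,0,1,0.002,0,0.045,0,0,0,1,0.002,0,0.068,0,0,0,1,0.002,0,0.088,0,0,0,1,0.002,0,0.1,0,0,0,1,0.002,0,0.105,0,0.002,0,1,0.002,0,0.105,0,0.002,0,1,0.002,0,0.105,0,0.002,0,1,0.002,0,0.105,0,0.002,0,1])

```text
clock: 22.67
eef_pos: [398.1, -190.9, 46.8]
tcp_rot: [-3.141, 0.002, 2.94]
contact_force: [-0.5, -0.4, -0.2]
opening: 0.997
grasp_force: 0.0
```

```bash
python3 - <<'E'
from h import *
move([397.7,-190.3,45],[np.pi,0,np.pi-.2]);print(r.sense()["qvel"].round(3))
E
```

```text
shift [0.0005 0.0005 0.0018] rot [-0.0006  0.0016 -0.0011] z [ 398.1 -190.9   46.8]
[ 0.    -0.005  0.008  0.    -0.005 -0.   ]
```

Request:
send_rows(targets=[0,0,0.001,0,0.002,0,0.7,0,0,0.001,0,0.002,0,0.45,0,0,0.001,0,0.002,0,0.32,0,0,0.001,0,0.002,0,0.25,0,0,0.001,0,0.002,0,0.1,0,0,0.001,0,0.002,0,-1,0,0,0.001,0,0.002,0,-1,0,0,0.001,0,0.002,0,-1], grip_force=40)

```text
clock: 23.33
eef_pos: [397.3, -190.5, 45.3]
tcp_rot: [-3.141, -0.002, 2.94]
contact_force: [-1.2, 1.9, 8.5]
opening: 0.649
grasp_force: 41.1
```

Request:
send_rows(targets=[0,0,-0.005,0,0,0,-1,0,0,-0.015,0,0,0,-1,0,0,-0.03,0,0,0,-1,0,0,-0.05,0,0,0,-1,0,0,-0.075,0,0,0,-1,0,0,-0.1,0,0,0,-1,0,0,-0.125,0,0,0,-1,0,0,-0.15,0,0,0,-1,0,0,-0.165,0,0,0,-1,0,0,-0.172,0,0,0,-1,0,0,-0.172,0,0,0,-1,0,0,-0.172,0,0,0,-1])

```text
clock: 24.33
eef_pos: [397.0, -190.3, 216.5]
tcp_rot: [-3.142, -0.002, 2.94]
contact_force: [0.7, 0.7, -1.7]
opening: 0.65
grasp_force: 43.3
```

```bash
python3 - <<'E'
from h import *
move([566.5,-211.2,213],[np.pi,0,np.pi-.2]);s=r.sense();print(s["grasp_force"],s["opening"],s["tcp_rot"])
E
```

```text
shift [-0.1703  0.0134  0.003 ] rot [-0.     -0.0024 -0.0013] z [ 397.  -190.3  216.5]
43.333117961883545 0.6496984725099217 [-3.14154740e+00 -2.44508831e-03  2.94032968e+00]
```

Request:
send_rows(targets=[-0.006,0,0,0,0,0,-1,-0.02,0.001,0,0,0,0,-1,-0.042,0.003,0,0,0,0,-1,-0.066,0.005,0,0,0,0,-1,-0.09,0.007,0,0,0,0,-1,-0.114,0.009,0,0,0,0,-1,-0.136,0.011,0,0,0,0,-1,-0.154,0.012,0,0,0,0,-1,-0.165,0.013,0,0,0,0,-1,-0.17,0.013,0.001,0,0,0,-1,-0.17,0.013,0.001,0,0,0,-1,-0.17,0.013,0.001,0,0,0,-1])

```text
clock: 25.33
eef_pos: [565.5, -211.5, 214.3]
tcp_rot: [3.141, -0.005, 2.94]
contact_force: [-0.5, 0.6, -2.3]
opening: 0.647
grasp_force: 43.3
```

```bash
python3 - <<'E'
from h import *
S=grab("side");f=grab("wrist");s=r.sense();print(s["eef_pos"],s["tcp_rot"],s["qvel"].round(3))
move([566.5,-211.2,173.5],[np.pi,0,np.pi-.2])
E
```

```text
[ 565.39885129 -211.5140785   214.95130236] [ 3.1415068  -0.00357699  2.94016424] [-0.001 -0.007 -0.002 -0.     0.001  0.001]
shift [-0.0012  0.0005  0.0414] rot [ 0.0001 -0.0036 -0.0014] z [ 565.4 -211.5  215. ]
```

Request:
send_rows(targets=[-0.001,0,0.006,0,-0.002,0,-1,-0.001,0,0.016,0,-0.002,0,-1,-0.001,0,0.026,0,-0.002,0,-1,-0.001,0,0.034,0,-0.002,0,-1,-0.001,0,0.039,0,-0.002,0,-1,-0.001,0,0.041,0,-0.002,0,-1,-0.001,0,0.041,0,-0.002,0,-1,-0.001,0,0.041,0,-0.002,0,-1])

```text
clock: 26.1
eef_pos: [567.5, -211.9, 174.2]
tcp_rot: [3.142, -0.001, 2.94]
contact_force: [-0.7, 1.0, -1.8]
opening: 0.648
grasp_force: 43.3
```

```bash
python3 - <<'E'
from h import *
move([566.5,-211.2,168.4],[np.pi,0,np.pi-.2])
S=grab("side");i=S["color"].astype(int)
m=((i[...,1]>1.7*i[...,0])&(i[...,2]>70)&(i[...,1]>65)).astype(np.uint8);c=proj(S,[566.9,-211,173])[0].astype(int)
n,l,st,ce=cv2.connectedComponentsWithStats(m)
print([ (st[k],ce[k].round(1)) for k in range(1,n) if abs(ce[k]-c).max()<30],c)
t=np.linspace(0,2*np.pi,90)
for R,z in((25,128),(30,123),(34,107)):
    P=proj(S,np.c_[566.9+R*np.cos(t),-210.9+R*np.sin(t),0*t+z]);print(R,P.min(0).round(1),P.max(0).round(1))
E
```

```text
shift [0.0011 0.0005 0.0058] rot [ 0.     -0.0005 -0.0012] z [ 567.5 -211.9  174.2]
[(array([315, 124,  18,  31, 137], dtype=int32), array([324.6, 142.5])), (array([329, 133,   1,   2,   2], dtype=int32), array([329. , 133.5])), (array([316, 142,   8,   5,  21], dtype=int32), array([318.7, 143.9])), (array([327, 151,   3,   2,   4], dtype=int32), array([328. , 151.8]))] [323 138]
25 [315.  147.1] [330.8 155.2]
30 [313.4 147.7] [332.3 157.5]
34 [312.1 151.3] [333.3 162.5]
```

Request:
send_rows(targets=[0.001,0,0.0015,0,0,0,-1,0.001,0,0.003,0,0,0,-1,0.001,0,0.0042,0,0,0,-1,0.001,0,0.005,0,0,0,-1,0.001,0,0.005,0,0,0,-1,0.001,0,0.005,0,0,0,-1])

```text
clock: 26.65
eef_pos: [566.4, -211.6, 169.2]
tcp_rot: [-3.142, -0.001, 2.94]
contact_force: [0.2, -0.3, -2.2]
opening: 0.648
grasp_force: 43.3
```

No contact yet; go down a little more.

Request:
send_rows(targets=[0,0,0.0005,0,0,0,-1,0,0,0.001,0,0,0,-1,0,0,0.0012,0,0,0,-1,0,0,0.0012,0,0,0,-1])

```text
clock: 26.98
eef_pos: [566.6, -211.7, 168.4]
tcp_rot: [-3.142, 0.0, 2.94]
contact_force: [-0.6, 0.3, 2.4]
opening: 0.652
grasp_force: 43.8
```

Request:
send_rows(targets=[0,0,0.0005,0,0,0,-1,0,0,0.0005,0,0,0,-1,0,0,0.0005,0,0,0,0.32,0,0,0.0005,0,0,0,0.36,0,0,0.0005,0,0,0,0.42,0,0,0.0005,0,0,0,0.6,0,0,0.0005,0,0,0,1,0,0,0.0005,0,0,0,1,0,0,0.0005,0,0,0,1])

```text
clock: 27.73
eef_pos: [566.3, -211.7, 167.4]
tcp_rot: [-3.142, -0.001, 2.94]
contact_force: [-0.1, 0.4, 0.2]
opening: 0.997
grasp_force: 0.0
```

Request:
send_rows(targets=[0,0,-0.01,0,0,0,1,0,0,-0.03,0,0,0,1,0,0,-0.06,0,0,0,1,0,0,-0.09,0,0,0,1,0,0,-0.11,0,0,0,1,0.03,0,-0.12,0,0,0,1,0.07,0,-0.13,0,0,0,1,0.1,0,-0.13,0,0,0,1,0.1,0,-0.13,0,0,0,1,0.1,0,-0.13,0,0,0,1])

```text
clock: 28.57
eef_pos: [467.7, -191.6, 298.9]
tcp_rot: [-3.141, 0.001, 2.94]
contact_force: [0.8, -0.6, 0.3]
opening: 1.0
grasp_force: 0.0
```

```bash
python3 - <<'E'
from h import *
S=grab("side");T=grab("top");f=grab("wrist");cv2.imwrite("pics/side_end.png",S["color"]);cv2.imwrite("pics/wrist_end.png",f["color"]);cv2.imwrite("pics/top_end.png",T["color"])
i=S["color"].astype(int)
m=((i[...,1]>1.7*i[...,0])&(i[...,2]>1.2*i[...,1])&(i[...,1]>60)).astype(np.uint8)
n,l,st,ce=cv2.connectedComponentsWithStats(m);c=proj(S,[567,-211,173])[0]
print([(st[k],ce[k].round(1)) for k in range(1,n) if abs(ce[k]-c).max()<30 and st[k][4]>10],proj(S,[[567,-211,123],[567,-211,226]]))
A,P=silh(f,[567,-211,190],201);print(A,P.min(0),P.max(0),f["xyz"])
h=cv2.convexHull(P.astype(np.float32))[:,0]
for a in (66,78.5,-11.5):
    d=np.array([np.cos(np.deg2rad(a)),np.sin(np.deg2rad(a))]);print(a,(h@d).max()-d@[567,-211],(h@d).min()-d@[567,-211])
A0=cv2.imread("pics/top0.png").astype(int);D=(np.abs(T["color"].astype(int)-A0).sum(2)>120).astype(np.uint8)
E
```

```text
[(array([315, 123,  19,  34, 407], dtype=int32), array([323.5, 140. ]))] [[322.83208453 152.45944281]
 [324.05388218 122.72395606]]
5907 [ 500.9351225  -239.84825217] [ 597.8291174  -176.17338016] [ 392.66068973 -175.49635433  442.41180607]
66 29.719085089248473 -34.3810904987616
78.5 30.4641694217013 -28.22783878322238
-11.5 30.94600999481031 -66.77426810501049
```

```bash
python3 - <<'E'
from h import *
S=grab("side");i=S["color"].astype(int)
m=((i[...,1]>1.9*i[...,0])&(i[...,2]<1.6*i[...,1])&(i[...,1]>45))
for y in range(122,160,2): k=np.where(m[y,305:340])[0]+305; print(y,k.min() if len(k) else "",k.max() if len(k) else "",end="; ")
b=((i[...,2]>=1.55*i[...,1])&(i[...,2]>1.7*i[...,0]))
print()
for y in range(146,170,1): k=np.where(b[y,300:345])[0]+300; print(y,k.min() if len(k) else "",k.max() if len(k) else "",end="; ")
t=np.linspace(0,2*np.pi,90);print()
for R,z,x in((25,124,567),(30,123,566.9),(30,107,566.9),(34,107,567.6),(34,85,567.6)):
    P=proj(S,np.c_[x+R*np.cos(t),-211+R*np.sin(t),0*t+z]);print(R,z,P.min(0).round(1),P.max(0).round(1))
E
```

```text
122  ; 124 320 326; 126 320 329; 128 320 329; 130 319 330; 132 318 330; 134 317 329; 136 317 330; 138 317 332; 140 317 333; 142 317 332; 144 317 332; 146 317 331; 148 317 330; 150 316 331; 152 315 330; 154 316 329; 156 320 325; 158  ; 
146  ; 147  ; 148  ; 149  ; 150  ; 151  ; 152 314 331; 153 314 331; 154 315 331; 155 314 331; 156 313 332; 157 313 332; 158 313 332; 159 313 332; 160 313 332; 161 313 332; 162 313 332; 163 314 332; 164 314 331; 165 315 331; 166 316 329; 167 318 327; 168  ; 169  ; 
25 124 [315.  148.2] [330.7 156.3]
30 123 [313.4 147.7] [332.3 157.4]
30 107 [313.3 152. ] [332.  161.8]
34 107 [311.9 151.3] [333.1 162.5]
34 85 [311.7 157.1] [332.7 168.4]
```

```bash
python3 -c "
from rig import r
print(r.sign_off())"
```

```text
the job is handed in; nothing more can be done
None
```

I built the plinth on the turntable and stood the gorilla upright on top. By camera, the small disc is within about 1 mm of the large disc's centre and the gorilla within about 1 mm of the small disc's. I didn't recheck the square block and other objects. I handed the job in after about 29 s of the 67 s allowed; no verdict came back.

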